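# Find the high spot of a bent dough-sheeter roll

### The job

The white dough-sheeter roll in the V-blocks has a bent shaft and its high spot must be found. First stand the spray can, which is in the way at the coupling, upright in the aluminium tray, then slide the dial indicator down its column until the plunger is pressed in about halfway on the roll and let go. Then turn the roll, its coupling pins giving a hold, and leave it seated in the Vs with the highest spot under the plunger (needle as far round as the roll can push it); never run the plunger up to its stop, lift the roll out of its Vs, or knock over the can or the oil bottle.

Things in the scene. Friction and masses are not known exactly. Their poses are not given: they have to be found in the camera images.
- gauge: Runout gauge, fixed: black granite plate (x -55 to 170, y -140 to 140, 20 thick), two steel V-blocks at y -118 and 118 (70 wide, 34 long, tops at z 100), steel column (22 diameter, top at z 290) at x 140. Origin on the bench under the middle of the roll; z up, x from the roll to the column, y along the roll; the coupling is at the -y end.
- roll: Loose roll, 1 kg: white barrel 50 diameter, 170 long, on an 18 mm shaft lying in oiled Vs; stays where left. Origin on the shaft's axis under the plunger, 95 above the bench; y along the axis. The shaft is bent: as the roll turns, the barrel's top rises and falls 3.5 mm either side of its mean, once a turn. Which side is high differs each time and this pose does not tell it.
- coupling: Grey flange, 96 diameter, fast on the shaft's -y end; three pins with slippery plastic bushes (12 diameter, 36 long, pointing to -y along the shaft) on a 40 mm radius, 120 degrees apart; red one at +z of this frame. Origin on the axis at mid length of the pins; flange face 17.5 to +y, pin ends 17.5 to -y. y along the shaft. Turning takes under 0.1 N m. Starts within 60 degrees of red pin up.
- can: Aluminium spray can with an orange cap, standing beside the pin ends: body 54 diameter and 150 tall, cap 47 diameter from 160 to 195. 0.2 to 0.4 kg. Origin at the centre of its underside.
- tray: Fixed aluminium tray, 250 (x) by 170 (y), rim 22 high, walls and floor 3 thick. Origin at the centre of its underside. The oil bottle and a jar (52 diameter, 55 high) stand in its +x part, about 80 mm from the centre; its -x half is empty.
- oil_bottle: Amber oil bottle, 48 diameter, 150 tall, in the tray; leave it. Origin at the centre of its underside.
- post (a point): Grip point on the black upright post (14 diameter, 36 tall) on the indicator's arm: 22 above the arm's top face, 14 below the post's top, 66 from the plunger's axis and 74 from the column's axis, on the line between them. Hold it to slide the indicator up or down. The dial (58 diameter) faces up, 20 below this point.
- tip (a point): The end of the indicator's plunger, which points down at the middle of the roll.
- carriage (a joint): How far the indicator with its arm has been slid down the column, m: 0 is highest, 0.066 lowest. At 0 the tip is 40 mm above a true roll's top. Friction holds it where it is left; about 4 N moves it down, 13 N up.
- plunger (a joint): How far the plunger is pressed into the indicator, m: 0 is free, 0.020 its stop. Spring force 0.9 N at 0 to 2.1 N at the stop. The red needle on the dial makes one clockwise turn for 20 mm; free, it points at the long tick on the robot's side, away from the column.

How it is judged:
By the outcome, as a careful person would: the job done as asked, in the order asked, and still so for the second after the job is handed in, with the robot touching nothing.
It also fails if it takes over 72 s, if anything falls off the work surface, if the arm or the gripper's body presses on something with over 40 N, if the wrist force passes 120 N, or if a joint passes its speed limit or range.

### The arm

A 7-joint arm with a two-finger parallel gripper is mounted at the origin on the work surface. World frame = base frame: x ahead of the robot, y to its left, z up, the work surface at z = 0. Lengths are in m, angles in rad, forces in N, time in s.
With the tool pointing down it reaches from about 0.4 to 0.85 m from the base axis. Payload 10.4 kg.
Tool frame: the origin (TCP) lies on the centre line of the jaws, within the pads' length; the fingertips stand 22 mm ahead of it and the grasp point (between the pads) lies 3 mm ahead of it; x points along the fingers, y is the direction in which the jaws open and shut, and the axes are right-handed (so a half turn about x gives the same grasp; the last joint's range is limited). The gripper opens to 87 mm and grips with 3 to 60 N. Pads are 19 mm wide; open, the fingers measure 117 mm over their backs; the gripper's body (75 mm by 190 mm) begins 51 mm behind the grasp point.
Start: joints at [1.254, 0.332, -0.065, 1.46, 0.022, 1.35, -0.088], TCP at [0.181, -0.598, 0.211] pointing down, gripper open.
Joint ranges: [-2.6, 2.6], [-0.5, 2.12], [-1.47, 1.34], [0.16, 2.42], [-1.27, 4.41], [0.06, 2.06], [-2.6, 2.6]. Speed limits (rad/s): [2.22, 2.22, 2.79, 2.79, 3.14, 3.14, 3.14].

### API

Orientations are given as a unit quaternion [x, y, z, w].
In Python, from bench import * gives the robot as it stands.
- The arm moves only by the tool arm_command, never from a script. Its argument "targets" is one flat list of numbers, 7 for each row, row after row: the turn, a rotation vector about the tool's x, y, z in units of 45 degrees (1.0 is 45 degrees), then the shift along the tool's x, y, z in units of 25 mm (1.0 is 25 mm), then the opening, from 0 (shut) to 1 (fully open). In form: [wx, wy, wz, tx, ty, tz, fingers, wx, wy, wz, tx, ty, tz, fingers, ...]. A call has 1 to 12 rows; each row shifts and turns the pose as measured when the row begins, along the tool's axes as they then stand; what a row does not reach is not made up. A row lasts 1/12 s, in which the tool goes at most 41.7 mm and 7.16 degrees, less where a joint would pass 70% of its speed; a pose out of reach is approached as far as the arm can. A call with a number of a shift or a turn outside -1 to 1 is refused whole. A call with a gripper value outside its range is refused whole. The fingers move at their own pace and stop on an object; "newtons" is the grip in N (left out, the last holds). Time passes only in rows, so rows that do not move let the fingers close. It gives the time, the measured TCP pose, the force and the opening at its end, in the units of the state.
- read_state(): the state, without advancing time (a new reading comes with each control period).
- camera(name): name is "side" or "top"; returns the picture (420x560x3 uint8, red, green, blue); there is no depth.
- calibration(name): a dict with "camera_matrix" (3x3 intrinsics, pixels), "D" ([k1, k2, p1, p2, k3] as OpenCV has them; the pictures are not rectified), "R" (3x3) and "t" (3): a world point X has camera coordinates R X + t. Camera axes: x right, y down, z forward; pixel columns grow to the right and rows downward; lengths in m; the calibration is good to about 2 mm. A picture is of the moment at which its call begins. calibration takes no time and is no camera call.
- close_job(): hands the job in, once; it reports no verdict.
The state is a dict: "time": time; "joint_positions": joint angles; "joint_vel": joint speeds; "joint_torque": joint torques, N m; "ee_pos": TCP position; "eef_rot": TCP orientation; "ft_force": force on the tool from outside, world axes, zero at the start; "torque": the same for the moment, N m; "width": finger opening in m.
Only numpy, scipy, OpenCV 4.12 (cv2) and the standard library are available. Lean on these libraries where they do the work, as an engineer would, in place of code of your own. Each camera call takes 0.05 s, during which the arm holds its last target.

## Working session

There is one attempt and no reset: what is moved stays moved. The work goes in short steps, Python scripts to look and compute and a tool call to move; the robot and the scene stay as the last step left them, time stands still between calls to the robot, and variables do not carry over. Pictures are saved under pics/ and viewed, and the job is handed in when it is done.

Besides the shell and the picture viewer there is one more tool, called as name(argument=value, ...) on one line, values as JSON. arm_command: Moves the arm, as the interface text tells. Shifts and turns lie within -1 to 1; 1 stands for 25 mm of shift or 45 degrees of turn. Its arguments: {"type":"object","properties":{"targets":{"type":"array","items":{"type":"number","minimum":-1,"maximum":1}},"newtons":{"type":"number"}},"required":["targets"]}

```bash
ls; mkdir -p pics; python3 - <<'E'
from bench import *
import cv2,numpy as np
np.set_printoptions(precision=4,suppress=True)
print(read_state())
for n in("side","top"):
    c=calibration(n);print(n,c)
    cv2.imwrite(f"pics/{n}0.png",camera(n)[:,:,::-1])
E
```

```text
pics
{'time': 0.0, 'joint_positions': array([ 1.2544,  0.3329, -0.0647,  1.4609,  0.0216,  1.3499, -0.0885]), 'joint_vel': array([-0.0009, -0.0004, -0.0006,  0.0007, -0.001 , -0.001 ,  0.0002]), 'joint_torque': array([ -0.0003, -62.3253,   0.0242, -38.9901,  -0.0613,   0.0397,
         0.0001]), 'ee_pos': array([ 0.1809, -0.5978,  0.2105]), 'eef_rot': array([-0.6994, -0.104 ,  0.6996, -0.103 ]), 'ft_force': array([0.7622, 0.3467, 0.6439]), 'torque': array([-0.012 , -0.0186,  0.0023]), 'width': 0.086754977845072}
side {'camera_matrix': array([[404.0018,   0.    , 278.2844],
       [  0.    , 404.0018, 206.7819],
       [  0.    ,   0.    ,   1.    ]]), 'D': array([-0.1095,  0.    ,  0.    ,  0.    ,  0.    ]), 'R': array([[-0.9483, -0.3173, -0.0085],
       [-0.1818,  0.565 , -0.8048],
       [ 0.2602, -0.7617, -0.5935]]), 't': array([0.4768, 0.3104, 0.7126])}
top {'camera_matrix': array([[545.0014,   0.    , 274.3566],
       [  0.    , 545.0014, 201.5816],
       [  0.    ,   0.    ,   1.    ]]), 'D': array([-0.0233,  0.    ,  0.    ,  0.    ,  0.    ]), 'R': array([[ 0.0511, -0.9987, -0.0017],
       [-0.9773, -0.0496, -0.2062],
       [ 0.2058,  0.0122, -0.9785]]), 't': array([-0.1552,  0.5775,  1.133 ])}
```

View pics/side0.png

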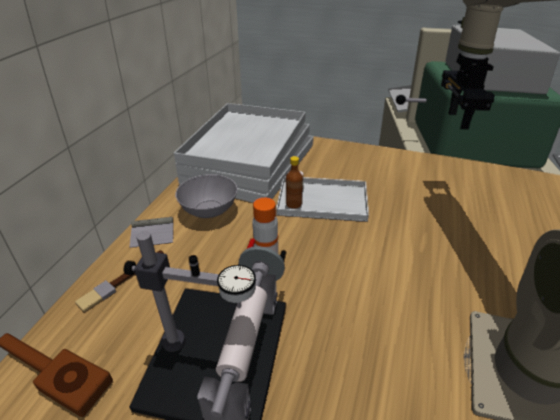

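View pics/top0.png

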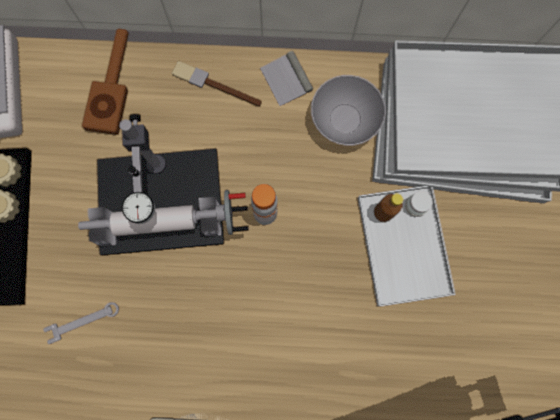

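The side view shows the gauge with the dial at about (237,278), the can at (264,225) and the tray at (325,198). The top view shows the coupling at about (230,210), the red pin pointing to the column side at (236,196), the can at (264,200) and the tray at (405,245). I'll zoom in next.

```bash
cat > h.py <<'E'
import cv2,numpy as np
np.set_printoptions(precision=4,suppress=True)
from bench import *
from scipy.spatial.transform import Rotation as Ro
def proj(n,P):
    c=calibration(n);P=np.atleast_2d(np.array(P,float))
    return cv2.projectPoints(P,cv2.Rodrigues(np.array(c["R"]))[0],np.array(c["t"]),np.array(c["camera_matrix"]),np.array(c["D"]))[0].reshape(-1,2)
def ray(n,uv):
    c=calibration(n)
    p=cv2.undistortPoints(np.array(uv,float).reshape(-1,1,2),np.array(c["camera_matrix"]),np.array(c["D"])).reshape(-1,2)
    R=np.array(c["R"]);o=-R.T@np.array(c["t"])
    d=np.c_[p,np.ones(len(p))]@R
    return o,d
def onz(n,uv,z):
    o,d=ray(n,uv);s=(z-o[2])/d[:,2];return o+d*s[:,None]
def crop(img,x0,y0,x1,y1,f,name):
    cv2.imwrite(name,cv2.resize(img[y0:y1,x0:x1],None,fx=f,fy=f,interpolation=cv2.INTER_CUBIC))
E
python3 - <<'E'
from h import *
s=cv2.imread("pics/side0.png");t=cv2.imread("pics/top0.png")
crop(t,75,105,295,265,3.6,"pics/t0a.png")
crop(s,130,190,300,420,2.6,"pics/s0a.png")
crop(t,350,175,470,315,4.2,"pics/t0b.png")
E
```

```text
(no output)
```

View pics/t0a.png

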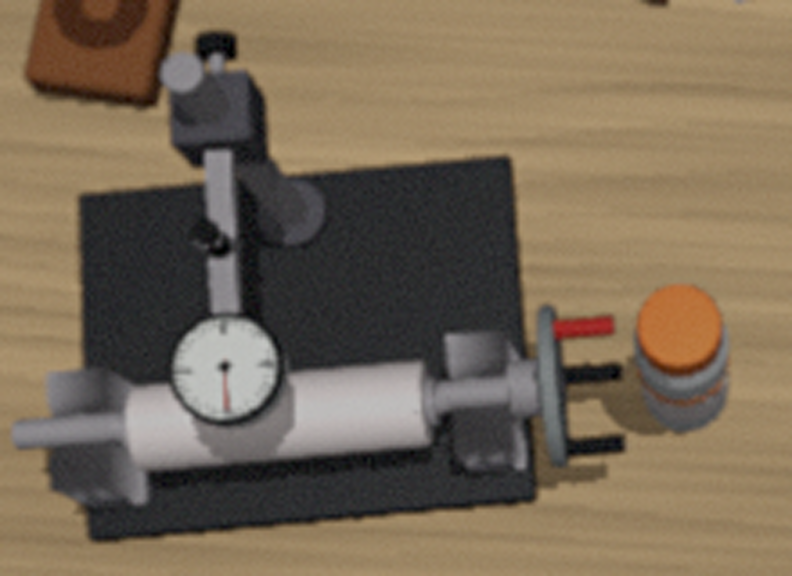

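View pics/s0a.png

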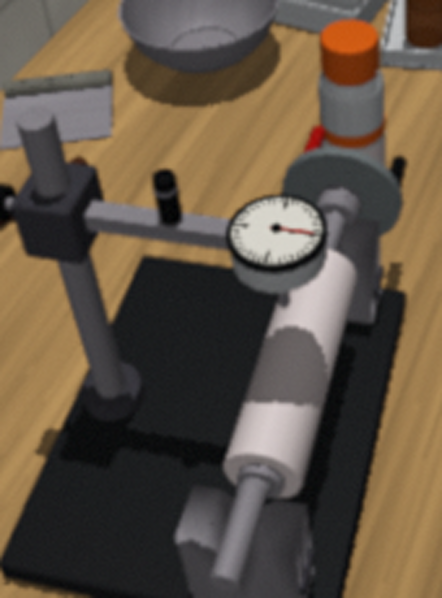

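View pics/t0b.png

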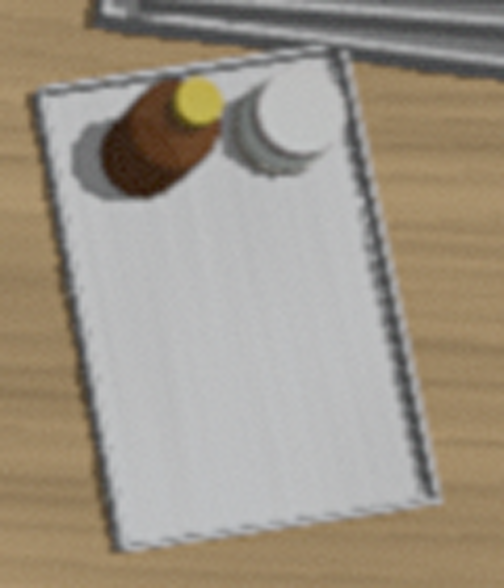

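```bash
cat > fit.py <<'E'
from h import *
from scipy.optimize import least_squares
T=lambda u,v:(75+u/3.6,105+v/3.6)
S=lambda u,v:(130+u/2.6,190+v/2.6)
# local gauge pts
G=[((.170,.140,.020),'top',T(81,196)),((.170,-.140,.020),'top',T(511,157)),((-.055,-.140,.020),'top',T(535,498)),((-.055,.140,.020),'top',T(92,540)),
((.140,0,.290),'top',T(182,73)),((.140,0,.290),'side',S(37,117)),
((.170,-.140,.020),'side',S(146,260)),((-.055,-.140,.020),'side',S(405,294)),((.170,.140,.020),'side',S(8,569))]
def tf(p,P):
    c,s=np.cos(p[2]),np.sin(p[2]);P=np.atleast_2d(P)
    return np.c_[p[0]+c*P[:,0]-s*P[:,1],p[1]+s*P[:,0]+c*P[:,1],P[:,2]]
def f(p): return np.concatenate([proj(n,tf(p,P))[0]-np.array(uv) for P,n,uv in G])
if __name__=="__main__":
    r=least_squares(f,[.5,0.2,0.],loss='soft_l1');print("gauge",r.x,"\n",r.fun.reshape(-1,2))
    g=r.x;np.save("g.npy",g)
    print("coupling",tf(g,[0,-.1,.095]))
    # tray at rim z=.022
    U=lambda u,v:(350+u/4.2,175+v/4.2)
    X=onz('top',[U(38,90),U(345,50),U(438,500),U(118,550)],.022);print(X, X.mean(0))
    e=(X[0]-X[3]+X[1]-X[2])[:2];print("tray yaw",np.arctan2(e[1],e[0]),np.linalg.norm(X[0]-X[3]),np.linalg.norm(X[0]-X[1]))
    # can: cap top center z=.195
    print("can top",onz('top',[T(681,322)],.195), "bottle",onz('top',[U(198,101)],.150))
    # side
    print("can side cap top", onz('side',[S(350,33)],.195))
    for z in(.2,.22,.24,.26): print(z,onz('top',[T(207,232)],z))
    print(proj('top',tf(g,[[0,0,.2],[.066,0,.22]])))
E
python3 fit.py
```

```text
gauge [0.5239 0.1286 0.1492] 
 [[-1.9466  0.0989]
 [-0.6055 -0.6279]
 [ 0.4011  0.9177]
 [-1.9237  1.4446]
 [-0.496   0.8568]
 [ 0.0866 -0.8777]
 [-1.2751 -3.8824]
 [ 0.791  -3.2605]
 [-4.0364 -2.6952]]
coupling [[0.5387 0.0298 0.095 ]]
[[ 0.6143 -0.3161  0.022 ]
 [ 0.6449 -0.4821  0.022 ]
 [ 0.4061 -0.5288  0.022 ]
 [ 0.3723 -0.3624  0.022 ]] [ 0.5094 -0.4224  0.022 ]
tray yaw 0.19096402775938673 0.2463342478364139 0.1688166668262148
can top [[ 0.5694 -0.1068  0.195 ]] bottle [[ 0.5835 -0.3746  0.15  ]]
can side cap top [[ 0.5654 -0.1045  0.195 ]]
0.2 [[0.6052 0.153  0.2   ]]
0.22 [[0.6001 0.1472 0.22  ]]
0.24 [[0.5949 0.1415 0.24  ]]
0.26 [[0.5897 0.1358 0.26  ]]
[[140.619  210.8846]
 [136.4658 175.1761]]
```

```bash
cat > fit2.py <<'E'
from fit import *
import sys
G2=[g for g in G if g[1]=='top']
def f2(p): return np.concatenate([proj(n,tf(p,P))[0]-np.array(uv) for P,n,uv in G2])
r=least_squares(f2,[.5,.2,0.]);g=r.x;print(g,r.fun.reshape(-1,2));np.save("g.npy",g)
def tri(a,b):
    o1,d1=ray('top',[a]);o2,d2=ray('side',[b]);d1=d1[0];d2=d2[0]
    A=np.c_[d1,-d2];s=np.linalg.lstsq(A,o2-o1,rcond=None)[0]
    p,q=o1+s[0]*d1,o2+s[1]*d2;return (p+q)/2,np.linalg.norm(p-q)
def loc(P):
    d=np.array(P)[:2]-g[:2];c,s=np.cos(g[2]),np.sin(g[2]);return np.array([c*d[0]+s*d[1],-s*d[0]+c*d[1],P[2]])
for nm,a,b in [("posttop",T(203,230),S(164,178)),("dial c",T(225,367),S(277,228)),("coltop",T(182,73),S(37,117)),("redend",T(612,326),S(318,135)),("blackend",T(623,443),S(399,163)),("cap",T(681,322),S(350,33)),("shaftend",T(18,436),S(226,573))]:
    p,e=tri(a,b);print(nm,p,loc(p),e)
print("can local",loc([.5694,-.1068,0]))
t=cv2.imread("pics/top0.png");s=cv2.imread("pics/side0.png")
def draw(n,im,P,col):
    for u,v in proj(n,tf(g,P)): cv2.circle(im,(int(round(u*4)),int(round(v*4))),3,col,-1)
a=np.linspace(0,2*np.pi,40)
for n,im in(('top',t),('side',s)):
    im=cv2.resize(im,None,fx=4,fy=4,interpolation=cv2.INTER_CUBIC)
    draw(n,im,[[.17,.14,.02],[.17,-.14,.02],[-.055,.14,.02],[-.055,-.14,.02]],(0,255,0))
    draw(n,im,np.c_[.14+.011*np.cos(a),.011*np.sin(a),0*a+.29],(0,255,0))
    for y0 in(-.155,-.16): draw(n,im,np.c_[.048*np.cos(a),0*a+y0,.095+.048*np.sin(a)],(0,0,255) if y0==-.155 else (255,0,0))
    for y0 in(-.085,.085): draw(n,im,np.c_[.025*np.cos(a),0*a+y0,.095+.025*np.sin(a)],(0,255,255))
    c=(85,105,295,265) if n=='top' else(130,190,300,420)
    im=im[c[1]*4:c[3]*4,c[0]*4:c[2]*4]
    if n=='side': im=cv2.resize(im,None,fx=.65,fy=.65)
    else: im=cv2.resize(im,None,fx=.95,fy=.9)
    cv2.imwrite(f"pics/ov_{n}.png",im);print(im.shape)
E
python3 fit2.py
```

```text
[0.5252 0.1271 0.1461] [[-0.9985 -0.6307]
 [ 0.3379 -0.9984]
 [ 1.0707  0.549 ]
 [-1.251   0.6908]
 [ 0.6601  0.1688]]
posttop [0.5915 0.1397 0.2529] [0.0674 0.0028 0.2529] 0.0021287742479796433
dial c [0.5262 0.1292 0.2222] [0.0013 0.002  0.2222] 0.001805219162510911
coltop [0.6641 0.1491 0.2877] [0.1406 0.0015 0.2877] 0.0013961292320124113
redend [ 0.5814 -0.0647  0.118 ] [ 0.0276 -0.1979  0.118 ] 0.0015613794441674894
blackend [ 0.5162 -0.074   0.0979] [-0.0382 -0.1977  0.0979] 0.001959400612739465
cap [ 0.5681 -0.1071  0.1931] [ 0.0083 -0.2379  0.1931] 0.003374968045576394
shaftend [0.503  0.2798 0.0984] [0.0003 0.1543 0.0984] 0.00017992028944255702
can local [ 0.0096 -0.2378  0.    ]
(576, 798, 3)
(598, 442, 3)
```

```bash
sleep 1
```

```text
(no output)
```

View pics/ov_top.png

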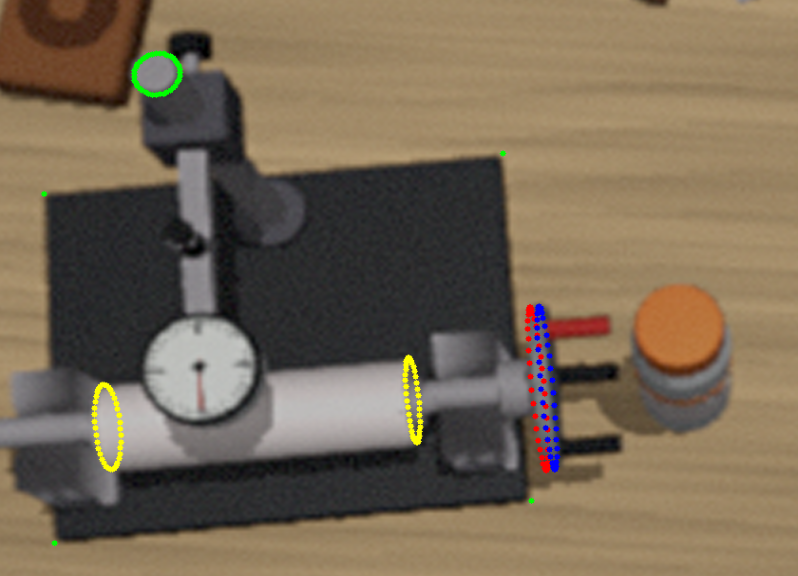

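View pics/ov_side.png

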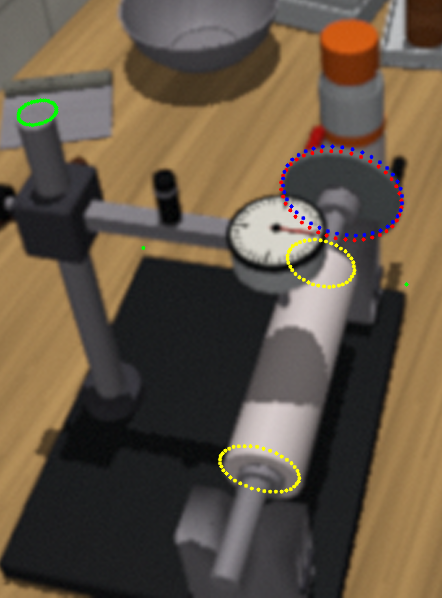

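The top-camera fit puts the gauge at about (0.525, 0.127) with a yaw of 0.146. The overlays agree to 2–3 mm. The can is at about (0.569, -0.107) and the tray's empty half is around (0.455, -0.433). Next I'll work out the moves.

```bash
cat >> h.py <<'E'
def pose():
    s=read_state();return np.array(s["ee_pos"]),Ro.from_quat(s["eef_rot"]),s
def down(yaw):  # tool x down, tool y at world angle yaw
    x=np.array([0,0,-1.]);y=np.array([np.cos(yaw),np.sin(yaw),0]);return Ro.from_matrix(np.c_[x,y,np.cross(x,y)])
def delta(P,Rt=None):
    p,R,s=pose()
    rv=(R.inv()*Rt).as_rotvec()/(np.pi/4) if Rt is not None else np.zeros(3)
    d=R.inv().apply(np.array(P)-p)/.025
    d2=Rt.inv().apply(np.array(P)-p)/.025 if Rt is not None else d
    print("rot units",rv,"rows>=",np.abs(rv).max()/.159,"| shift now-axes",d,"| after-rot axes",d2)
E
python3 - <<'E'
from h import *
p,R,s=pose();print(p,R.as_matrix())
delta([.569,-.107,.26],down(-np.pi/2))
delta([.569,-.107,.26],down(np.pi/2+.146))
E
```

```text
[ 0.1809 -0.5979  0.2106] [[-0.0004  0.2896 -0.9571]
 [ 0.0011 -0.9571 -0.2896]
 [-1.     -0.0012  0.0001]]
rot units [0.3741 0.0003 0.0015] rows>= 2.35289395704873 | shift now-axes [ -1.9616 -14.3006 -20.5455] | after-rot axes [ -1.9778 -19.6357 -15.5241]
rot units [-3.8118 -0.0023  0.0003] rows>= 23.97347240467413 | shift now-axes [ -1.9616 -14.3006 -20.5455] | after-rot axes [-1.9778 17.1683 18.2156]
```

arm_command(targets=[0.1,0,0,-0.9,0,0,1,0.09,0,0,-0.9,0,0,1,0,0,0,-0.5,-0.5,-0.5,1], newtons=15)

```text
time: 0.35
ee_pos: [0.1877, -0.5831, 0.2639]
eef_rot: [-0.704, -0.051, 0.707, -0.043]
ft_force: [0.3, 0.1, 0.1]
width: 0.0871
```

```bash
python3 - <<'E'
from h import *
delta([.569,-.107,.25],down(-np.pi/2+.146))
E
```

```text
rot units [-0.0158  0.0051  0.014 ] rows>= 0.09945719369749847 | shift now-axes [  0.6701 -16.8347 -17.6554] | after-rot axes [  0.5566 -16.6209 -17.8607]
```

arm_command(targets=[0,0,0,0,-0.9,-0.95,1,0,0,0,0,-0.9,-0.95,1,0,0,0,0,-0.9,-0.95,1,0,0,0,0,-0.9,-0.95,1,0,0,0,0,-0.9,-0.95,1,0,0,0,0,-0.9,-0.95,1,0,0,0,0,-0.9,-0.95,1,0,0,0,0,-0.9,-0.95,1,0,0,0,0,-0.9,-0.95,1,0,0,0,0,-0.9,-0.95,1,0,0,0,0,-0.9,-0.95,1,0,0,0,0,-0.9,-0.95,1])

```text
time: 1.35
ee_pos: [0.4399, -0.2676, 0.2644]
eef_rot: [-0.703, -0.046, 0.709, -0.04]
ft_force: [0.7, -0.7, -0.6]
width: 0.0872
```

```bash
python3 - <<'E'
from h import *
delta([.569,-.107,.25],down(-np.pi/2+.146))
E
```

```text
rot units [-0.0312  0.0108  0.012 ] rows>= 0.19652890821161623 | shift now-axes [ 0.5795 -5.7457 -5.9099] | after-rot axes [ 0.5768 -5.6044 -6.0443]
```

arm_command(targets=[0,0,0,0,-0.9,-0.95,1,0,0,0,0,-0.9,-0.95,1,0,0,0,0,-0.9,-0.95,1,0,0,0,0,-0.9,-0.95,1,0,0,0,0,-0.9,-0.95,1,0,0,0,0,-0.9,-0.95,1,-0.02,0,0,0,0,0,1])

```text
time: 1.93
ee_pos: [0.5711, -0.1005, 0.2623]
eef_rot: [-0.701, -0.055, 0.709, -0.046]
ft_force: [-0.2, 1.1, -0.4]
width: 0.0867
```

```bash
python3 - <<'E'
from h import *
delta([.569,-.107,.25],down(-np.pi/2+.146))
E
```

```text
rot units [-0.003   0.0127  0.0173] rows>= 0.10888257080519644 | shift now-axes [0.4916 0.2507 0.1153] | after-rot axes [0.4938 0.2437 0.1208]
```

arm_command(targets=[0,0.01,0.015,0,0.25,0.12,1,0,0,0,0.8,0,0,1,0,0,0,0.8,0,0,1,0,0,0,0.8,0,0,1,0,0,0,0.8,0,0,1,0,0,0,0,0,0,1])

```text
time: 2.43
ee_pos: [0.5674, -0.1105, 0.1787]
eef_rot: [-0.705, -0.05, 0.705, -0.052]
ft_force: [-1.6, 0.4, -0.5]
width: 0.0871
```

```bash
python3 - <<'E'
from h import *
delta([.569,-.107,.181],down(-np.pi/2+.146))
t=camera("top")[:,:,::-1];s=camera("side")[:,:,::-1]
crop(t,200,130,340,270,4,"pics/t1.png");crop(s,190,120,330,270,4,"pics/s1.png")
E
```

```text
rot units [-0.0034  0.0008 -0.0035] rows>= 0.021760947631779513 | shift now-axes [-0.0925 -0.1298 -0.0816] | after-rot axes [-0.0921 -0.1299 -0.082 ]
```

View pics/t1.png

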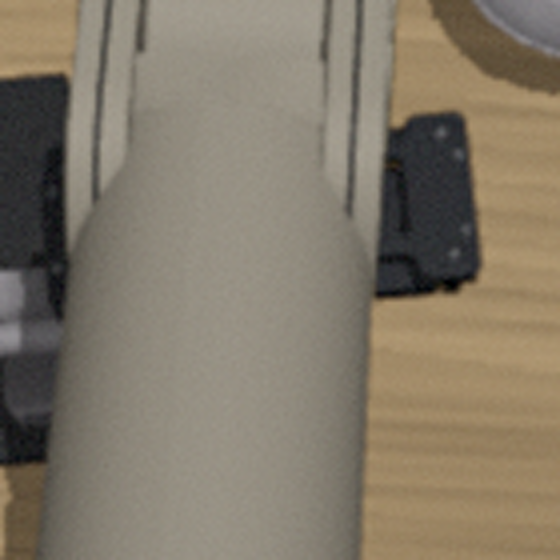

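View pics/s1.png

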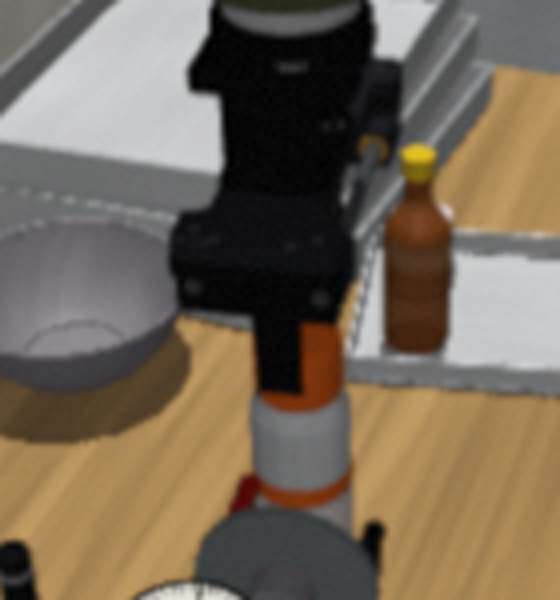

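The near finger sits in front of the orange cap. Its apparent sideways offset, (279 against 302) in the crop, matches the oblique view, so I'm closing the jaws.

arm_command(targets=[0,0,0,-0.05,-0.13,-0.08,0.8,0,0,0,0,0,0,0.4,0,0,0,0,0,0,0.3,0,0,0,0,0,0,0.3,0,0,0,0,0,0,0.3,0,0,0,0,0,0,0.3], newtons=20)

```text
time: 3.03
ee_pos: [0.5734, -0.108, 0.1906]
eef_rot: [0.71, 0.048, -0.701, 0.052]
ft_force: [0.1, 1.0, -0.3]
width: 0.0549
```

```bash
python3 - <<'E'
from h import *
for i in range(2): print(read_state()["ee_pos"],read_state()["width"])
delta([.569,-.107,.181],down(-np.pi/2+.146))
E
```

```text
[ 0.5734 -0.108   0.1906] 0.054937420509211084
[ 0.5734 -0.108   0.1906] 0.054937420509211084
rot units [-0.0055 -0.0152 -0.01  ] rows>= 0.09581406380936675 | shift now-axes [ 0.3802 -0.0679  0.1729] | after-rot axes [ 0.3828 -0.0656  0.1681]
```

arm_command(targets=[0,0,0,0,0,0,0.3,0,0,0,0,0,0,0.3])

```text
time: 3.2
ee_pos: [0.5736, -0.108, 0.1909]
eef_rot: [0.71, 0.048, -0.701, 0.053]
ft_force: [1.1, 1.1, 0.2]
width: 0.0417
```

```bash
python3 - <<'E'
from h import *
s=camera("side")[:,:,::-1]
crop(s,190,120,330,270,4,"pics/s2.png")
print(read_state()["width"],read_state()["ee_pos"],read_state()["joint_vel"])
E
```

```text
0.03766208804364295 [ 0.5735 -0.108   0.1909] [-0.001   0.0022  0.0007  0.0018 -0.0005  0.0006  0.0004]
```

View pics/s2.png

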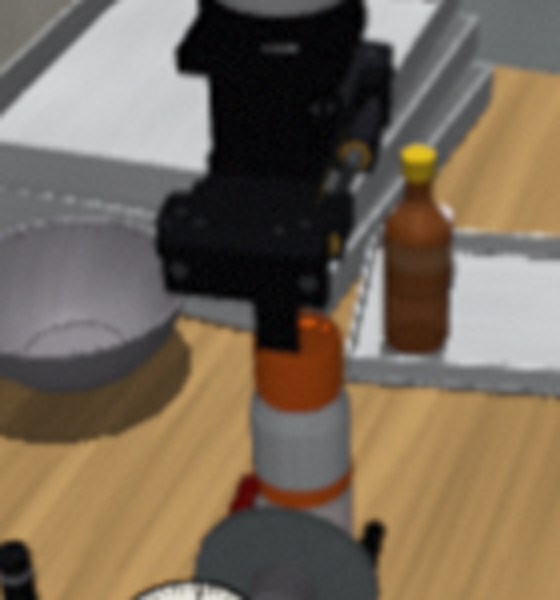

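```bash
python3 - <<'E'
from h import *
p,R,s=pose();w=s["width"]
P=[p+R.apply([.022,sg*w/2,dz]) for sg in(-1,1) for dz in(-.0095,.0095)]
print(w,P);uv=proj('side',P);print((uv-[190,120])*4)
can=[.569,-.107]
a=np.linspace(0,2*np.pi,8,endpoint=False)
print("captop",(proj('side',np.c_[can[0]+.0235*np.cos(a),can[1]+.0235*np.sin(a),0*a+.195])-[190,120])*4)
print("capbot",(proj('side',np.c_[can[0]+.0235*np.cos(a),can[1]+.0235*np.sin(a),0*a+.16])-[190,120])*4)
E
```

```text
0.03766208804364295 [array([ 0.5806, -0.0882,  0.1688]), array([ 0.5618, -0.0909,  0.1686]), array([ 0.5859, -0.1255,  0.1691]), array([ 0.5671, -0.1282,  0.1689])]
[[261.2598 384.4232]
 [297.4134 388.6355]
 [277.1502 341.3114]
 [312.1161 345.2339]]
captop [[250.6651 318.6538]
 [251.3294 339.1586]
 [277.2301 352.8705]
 [313.1219 351.1323]
 [336.8953 335.0489]
 [334.7478 314.6613]
 [308.981  301.8094]
 [274.5732 303.4303]]
capbot [[253.7214 372.6717]
 [254.4313 393.5974]
 [279.7229 407.5992]
 [314.7094 405.8535]
 [337.871  389.4683]
 [335.7576 368.6579]
 [310.5949 355.5119]
 [277.0126 357.1421]]
```

```bash
python3 - <<'E'
from h import *
R=Ro.from_quat([.71,.048,-.701,.053])
for p,w in(([.5674,-.1105,.1787],.087),([.5735,-.108,.1909],.087),([.5735,-.108,.1909],.0377)):
  P=[np.array(p)+R.apply([x,sg*w/2,dz]) for x in(.022,-.048) for sg in(-1,1) for dz in(-.0095,.0095)]
  print((proj('side',P)-[190,120])*4)
s=camera("side")[:,:,::-1];cv2.imwrite("pics/s3.png",s)
crop(s,210,150,310,230,8,"pics/s3a.png")
print(read_state())
E
```

```text
[[264.4896 432.5363]
 [301.1844 436.9427]
 [299.6413 332.257 ]
 [333.6292 336.0026]
 [259.9572 320.8671]
 [298.6388 325.1027]
 [297.2836 224.6594]
 [332.9395 228.2291]]
[[250.3596 414.3869]
 [287.3446 418.7742]
 [286.9128 314.6516]
 [321.1485 318.3719]
 [245.0263 300.6303]
 [284.022  304.8283]
 [283.915  205.2467]
 [319.8368 208.7757]]
[[261.3154 384.4729]
 [297.4818 388.6532]
 [277.1363 341.3069]
 [312.1124 345.1991]
 [256.7246 271.9082]
 [294.8015 275.8972]
 [273.5534 230.6338]
 [310.2996 234.3339]]
{'time': 3.3, 'joint_positions': array([ 0.5251,  0.2835, -0.5033,  1.5958,  0.1469,  1.2852, -1.43  ]), 'joint_vel': array([ 0.0008,  0.0042,  0.    ,  0.0018,  0.0006, -0.0013, -0.    ]), 'joint_torque': array([ -0.0033, -54.7503,  -4.7603, -38.3734,   0.0025,  -0.1384,
         0.0003]), 'ee_pos': array([ 0.5735, -0.108 ,  0.1908]), 'eef_rot': array([ 0.7098,  0.0476, -0.7008,  0.0526]), 'ft_force': array([-0.3664, -0.2699, -0.5793]), 'torque': array([0.071 , 0.0488, 0.044 ]), 'width': 0.03338067758766072}
```

View pics/s3a.png

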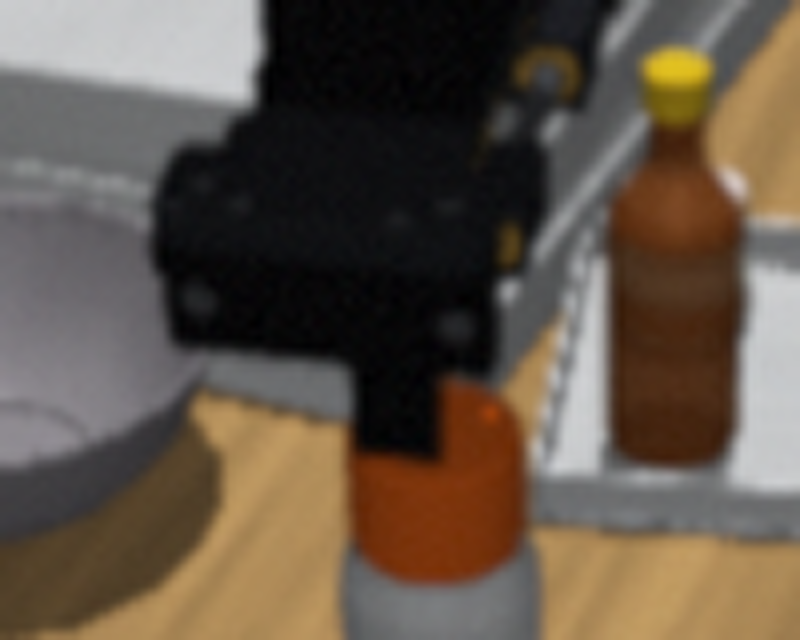

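```bash
python3 - <<'E'
from h import *
R=Ro.from_quat([-0.6994,-0.104,0.6996,-0.103]);p=np.array([.1809,-.5978,.2105])
P=[p+R.apply([x,sg*.0435,0]) for x in(.022,-.048) for sg in(-1,1)]
s=cv2.imread("pics/side0.png");x0,y0=420,50
im=cv2.resize(s[y0:y0+100,x0:x0+100],None,fx=6,fy=6,interpolation=cv2.INTER_CUBIC)
for u,v in proj('side',P): cv2.circle(im,(int((u-x0+.5)*6),int((v-y0+.5)*6)),4,(0,255,0),-1)
cv2.imwrite("pics/s0c.png",im)
x0,y0=190,120
im=cv2.resize(cv2.imread("pics/s3.png")[y0:y0+140,x0:x0+140],None,fx=4,fy=4,interpolation=cv2.INTER_CUBIC)
p,R,s=pose()
P=[p+R.apply([x,sg*s["width"]/2,0]) for x in(.022,-.048) for sg in(-1,1)]
for u,v in proj('side',P): cv2.circle(im,(int((u-x0+.5)*4),int((v-y0+.5)*4)),3,(0,255,0),-1)
cv2.imwrite("pics/s3c.png",im)
E
```

```text
(no output)
```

View pics/s0c.png

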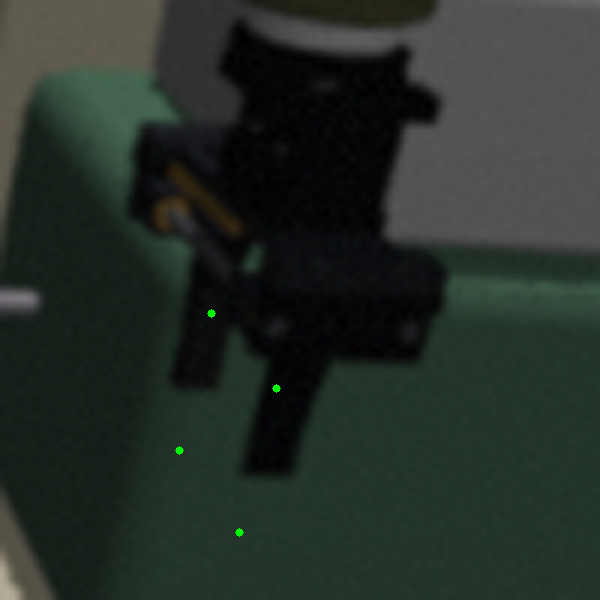

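View pics/s3c.png

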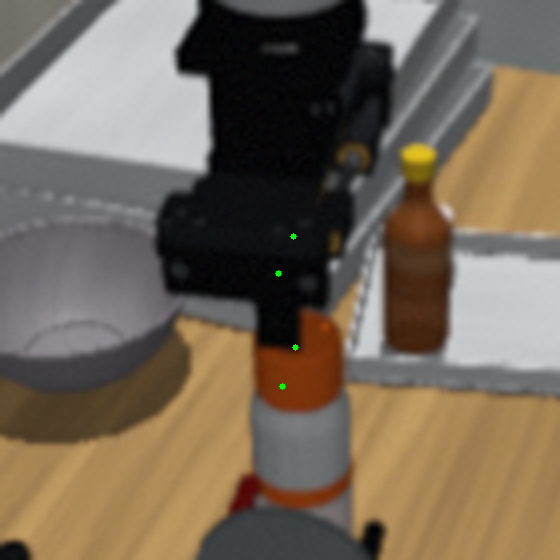

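```bash
python3 - <<'E'
from h import *
R=Ro.from_quat([-0.6994,-0.104,0.6996,-0.103]);p=np.array([.1809,-.5978,.2105])
for x in(.022,.01,0,-.005,-.01):
  print(x,[((q-[420,50]+.5)*6).round() for q in proj('side',[p+R.apply([x,sg*.0435,0]) for sg in(-1,1)])])
p,R,s=pose()
for x in(.022,.01,0,-.005,-.01):
  print(x,((proj('side',[p+R.apply([x,-s["width"]/2,0])])[0]-[190,120]+.5)*4).round())
E
```

```text
0.022 [array([240., 532.]), array([179., 450.])]
0.01 [array([246., 509.]), array([185., 427.])]
0 [array([251., 488.]), array([189., 408.])]
-0.005 [array([254., 478.]), array([192., 398.])]
-0.01 [array([257., 468.]), array([194., 389.])]
0.022 [282. 386.]
0.01 [282. 368.]
0 [281. 352.]
-0.005 [281. 344.]
-0.01 [281. 336.]
```

The images show that the fingertips really stand about 26 mm higher than the reported TCP and the 22 mm offset imply. The same offset appears in the start picture. The fingers were closing just above the cap, so I'll reopen and go lower, using this empirical offset from here on.

arm_command(targets=[0,0,0,-0.1,0,0,1,0,0,0,0,0,0,1,0,0,0,0,0,0,1,0,0,0,0,0,0,1,0,0,0,0,0,0,1,0,0,0,0,0,0,1,0,0,0,0,0,0,1])

```text
time: 3.88
ee_pos: [0.5733, -0.108, 0.1933]
eef_rot: [0.71, 0.048, -0.701, 0.052]
ft_force: [0.3, 0.3, -0.4]
width: 0.0721
```

```bash
python3 - <<'E'
from h import *
print(read_state()["joint_vel"])
delta([.568,-.107,.160],down(-np.pi/2+.146))
E
```

```text
[-0.0009  0.001   0.0006  0.0006 -0.0006 -0.002  -0.0004]
rot units [-0.0055 -0.0149 -0.0098] rows>= 0.09345875956500997 | shift now-axes [ 1.3277 -0.0809  0.219 ] | after-rot axes [ 1.3307 -0.0715  0.2032]
```

arm_command(targets=[0,-0.015,-0.01,0,-0.08,0.2,1,0,0,0,0,0,0,1,0,0,0,0.45,0,0,1,0,0,0,0.45,0,0,1,0,0,0,0.4,0,0,1,0,0,0,0,0,0,1,0,0,0,0,0,0,1])

```text
time: 4.47
ee_pos: [0.5667, -0.1065, 0.156]
eef_rot: [-0.704, -0.051, 0.706, -0.05]
ft_force: [0.4, 0.2, 0.2]
width: 0.087
```

```bash
python3 - <<'E'
from h import *
delta([.568,-.107,.160],down(-np.pi/2+.146))
s=camera("side")[:,:,::-1]
crop(s,190,120,330,260,4,"pics/s4.png");print(read_state()["ee_pos"])
E
```

```text
rot units [-0.0055  0.0038  0.002 ] rows>= 0.03437136872151929 | shift now-axes [-0.1598  0.0256 -0.0492] | after-rot axes [-0.1596  0.026  -0.0495]
[ 0.5665 -0.1065  0.1559]
```

View pics/s4.png

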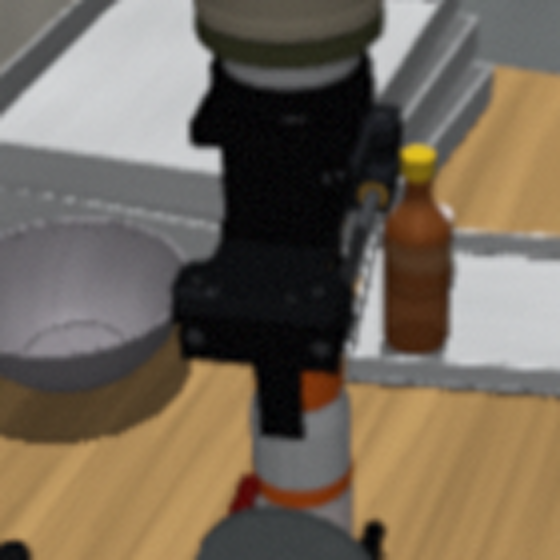

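arm_command(targets=[0,0,0,0,0,0,0.4,0,0,0,0,0,0,0.3,0,0,0,0,0,0,0.3,0,0,0,0,0,0,0.3,0,0,0,0,0,0,0.3,0,0,0,0,0,0,0.3,0,0,0,0,0,0,0.3,0,0,0,0,0,0,0.3], newtons=20)

```text
time: 5.18
ee_pos: [0.5674, -0.1065, 0.1574]
eef_rot: [-0.705, -0.05, 0.706, -0.05]
ft_force: [-1.0, 1.3, -1.0]
width: 0.0464
```

```bash
python3 - <<'E'
from h import *
s=camera("side")[:,:,::-1]
crop(s,190,120,330,260,4,"pics/s5.png");print(read_state()["ee_pos"],read_state()["width"],read_state()["ft_force"])
E
```

```text
[ 0.5674 -0.1065  0.1574] 0.04643131433103417 [-0.2217 -0.3424  0.2496]
```

View pics/s5.png

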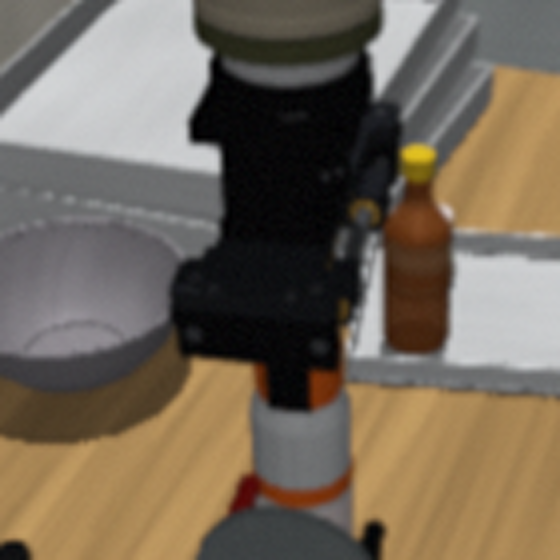

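The cap is held, centred, with a width of 46 mm. Next is the lift.

arm_command(targets=[0,0,0,-0.3,0,0,0.3,0,0,0,-0.6,0,0,0.3,0,0,0,-0.8,0.2,0,0.3,0,0,0,-0.6,0.3,0,0.3,0,0,0,0,0,0,0.3,0,0,0,0,0,0,0.3], newtons=25)

```text
time: 5.73
ee_pos: [0.5673, -0.1186, 0.2162]
eef_rot: [-0.703, -0.051, 0.708, -0.049]
ft_force: [0.1, 0.6, -3.5]
width: 0.0466
```

```bash
python3 - <<'E'
from h import *
s=camera("side")[:,:,::-1]
crop(s,190,120,330,260,4,"pics/s6.png");print(read_state()["ee_pos"],read_state()["width"],read_state()["ft_force"])
c=np.array([.5094,-.4224]);q=c-.055*np.array([np.cos(.19),np.sin(.19)]);print(q)
delta([q[0],q[1],.23],down(-np.pi/2+.146))
E
```

```text
[ 0.5674 -0.1187  0.2161] 0.04652720223264816 [ 1.0529 -0.6175 -2.0901]
[ 0.4554 -0.4328]
rot units [-0.0043  0.0079  0.0036] rows>= 0.0499501523771428 | shift now-axes [-0.5487 11.7959  6.2225] | after-rot axes [-0.5544 11.7762  6.2593]
```

View pics/s6.png

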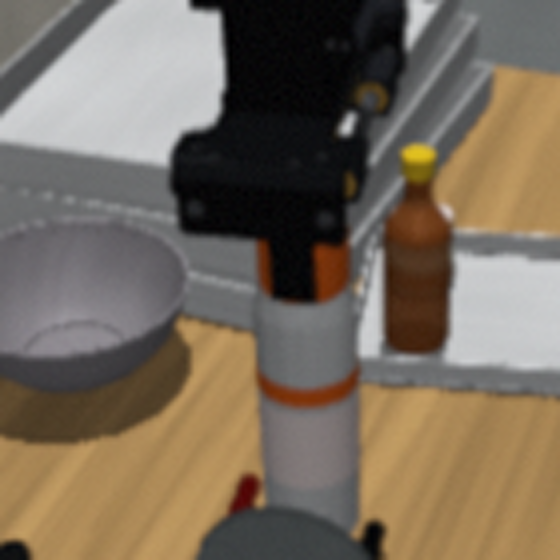

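arm_command(targets=[0,0,0,0,0.3,0.2,0.3,0,0,0,0,0.6,0.4,0.3,0,0,0,0,0.9,0.5,0.3,0,0,0,0,0.9,0.5,0.3,0,0,0,0,0.9,0.5,0.3,0,0,0,0,0.9,0.5,0.3,0,0,0,0,0.9,0.5,0.3,0,0,0,0,0.9,0.5,0.3,0,0,0,0,0.9,0.5,0.3,0,0,0,0,0.9,0.5,0.3,0,0,0,0,0.9,0.5,0.3,0,0,0,0,0.8,0.4,0.3])

```text
time: 6.78
ee_pos: [0.4554, -0.3854, 0.2024]
eef_rot: [-0.697, -0.06, 0.713, -0.05]
ft_force: [0.5, -0.4, -2.1]
width: 0.0467
```

arm_command(targets=[0,0,0,0,0.6,0.3,0.3,0,0,0,0,0.3,0.2,0.3,0,0,0,0,0,0,0.3,0,0,0,0,0,0,0.3])

```text
time: 7.12
ee_pos: [0.4394, -0.4156, 0.1975]
eef_rot: [-0.695, -0.058, 0.715, -0.046]
ft_force: [0.3, 1.2, -3.6]
width: 0.0465
```

```bash
python3 - <<'E'
from h import *
delta([.4554,-.4328,.162],down(-np.pi/2+.146));print(read_state()["width"])
E
```

```text
rot units [0.0021 0.0344 0.0249] rows>= 0.2165304431613657 | shift now-axes [ 1.3895  0.8015 -0.5695] | after-rot axes [ 1.4198  0.7731 -0.5328]
0.04645928199780499
```

arm_command(targets=[0,0.034,0.025,0,0.5,-0.3,0.3,0,0,0,0,0.3,-0.25,0.3,0,0,0,0,0,0,0.3,0,0,0,0,0,0,0.3])

```text
time: 7.45
ee_pos: [0.4585, -0.428, 0.1959]
eef_rot: [0.705, 0.055, -0.705, 0.053]
ft_force: [0.2, 0.8, -3.4]
width: 0.0462
```

```bash
python3 - <<'E'
from h import *
delta([.4554,-.4328,.162],down(-np.pi/2+.146))
s=camera("side")[:,:,::-1]
crop(s,230,90,400,240,4,"pics/s7.png")
E
```

```text
rot units [ 0.0097 -0.0008  0.0037] rows>= 0.060959807367788325 | shift now-axes [1.3547 0.174  0.151 ] | after-rot axes [1.3553 0.1712 0.1488]
```

View pics/s7.png

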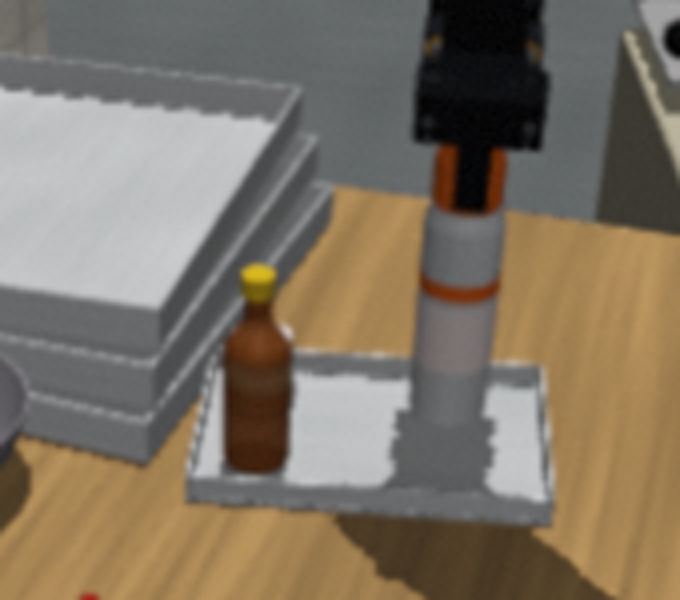

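The can hangs upright over the empty half of the tray, so I'll lower it.

arm_command(targets=[0.01,0,0,0.4,0.15,0.1,0.3,0,0,0,0.4,0,0,0.3,0,0,0,0.3,0,0,0.3,0,0,0,0.1,0,0,0.3,0,0,0,0,0,0,0.3,0,0,0,0,0,0,0.3])

```text
time: 8.0
ee_pos: [0.4562, -0.4288, 0.1614]
eef_rot: [-0.705, -0.054, 0.706, -0.05]
ft_force: [0.2, 0.1, -2.6]
width: 0.0466
```

```bash
python3 - <<'E'
from h import *
delta([.4554,-.4328,.1604],down(-np.pi/2+.146));print(read_state()["ft_force"])
E
```

```text
rot units [0.0029 0.0011 0.0071] rows>= 0.04456880045315775 | shift now-axes [0.0404 0.1521 0.0535] | after-rot axes [0.0412 0.152  0.0531]
[ 0.2018  0.0565 -2.5614]
```

arm_command(targets=[0,0,0,0.08,0,0,0.3,0,0,0,0,0,0,0.3,0,0,0,0,0,0,0.3])

```text
time: 8.25
ee_pos: [0.4573, -0.4292, 0.1615]
eef_rot: [0.706, 0.054, -0.705, 0.051]
ft_force: [0.1, 0.1, -2.4]
width: 0.0464
```

arm_command(targets=[0,0,0,0.12,0,0,0.3,0,0,0,0.05,0,0,0.3,0,0,0,0,0,0,0.3])

```text
time: 8.5
ee_pos: [0.4594, -0.4295, 0.1609]
eef_rot: [0.707, 0.053, -0.703, 0.052]
ft_force: [-0.1, 0.4, -2.9]
width: 0.0464
```

arm_command(targets=[0,0,0,0.2,0,0,0.3,0,0,0,0,0,0,0.3])

```text
time: 8.67
ee_pos: [0.4625, -0.4308, 0.1608]
eef_rot: [0.71, 0.051, -0.7, 0.055]
ft_force: [0.0, 0.5, -3.7]
width: 0.0465
```

```bash
python3 - <<'E'
from h import *
s=camera("side")[:,:,::-1]
crop(s,270,90,400,240,4,"pics/s8.png")
delta([.4554,-.4328,.1604],down(-np.pi/2+.146));print(read_state()["ft_force"])
E
```

```text
rot units [ 0.0042 -0.016  -0.0084] rows>= 0.100696864302288 | shift now-axes [0.0142 0.0336 0.2888] | after-rot axes [0.0176 0.0346 0.2885]
[ 0.8119 -0.5005 -2.6696]
```

View pics/s8.png

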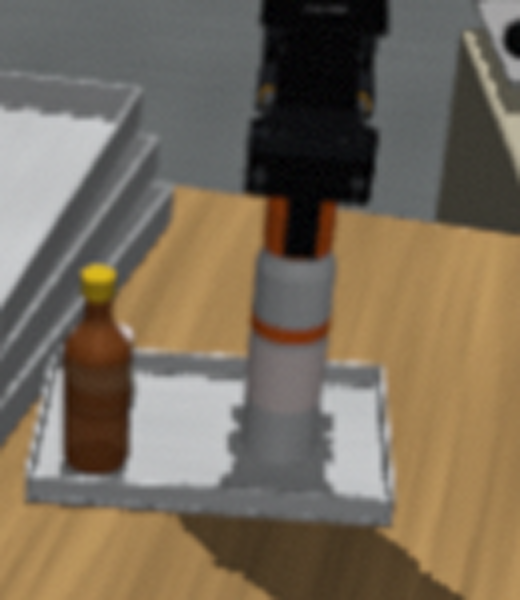

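```bash
python3 - <<'E'
from h import *
s=read_state();print(s["joint_positions"],s["joint_torque"],s["torque"])
E
```

```text
[ 0.9195  0.3857 -0.308   1.5088  0.116   1.252  -0.8235] [  0.2602 -63.6055  -3.4395 -37.7041  -0.0862   0.0253  -0.007 ] [-0.0146 -0.0199  0.0338]
```

arm_command(targets=[0,-0.016,-0.008,0.2,0.03,0.28,0.3])

```text
time: 8.8
ee_pos: [0.4584, -0.4328, 0.1588]
eef_rot: [0.707, 0.052, -0.703, 0.054]
ft_force: [3.4, 6.0, 35.8]
width: 0.0463
```

arm_command(targets=[0,0,0,0.2,0,0,0.3])

```text
time: 8.88
ee_pos: [0.4609, -0.434, 0.1585]
eef_rot: [0.709, 0.051, -0.701, 0.056]
ft_force: [-1.0, 7.1, 36.8]
width: 0.0463
```

arm_command(targets=[0,0,0,0,0,0,0.3,0,0,0,0,0,0,0.3])

```text
time: 9.05
ee_pos: [0.4621, -0.4343, 0.16]
eef_rot: [0.71, 0.05, -0.7, 0.057]
ft_force: [-1.6, 0.2, -3.4]
width: 0.0464
```

arm_command(targets=[0,-0.02,-0.012,0.08,0,0.1,0.3,0,0,0,0,0,0,1,0,0,0,0,0,0,1,0,0,0,0,0,0,1,0,0,0,0,0,0,1,0,0,0,0,0,0,1,0,0,0,0,0,0,1])

```text
time: 9.63
ee_pos: [0.4576, -0.4353, 0.1555]
eef_rot: [-0.702, -0.054, 0.708, -0.053]
ft_force: [-0.2, -0.5, 0.3]
width: 0.0787
```

```bash
python3 - <<'E'
from h import *
s=camera("side")[:,:,::-1]
crop(s,270,90,400,240,4,"pics/s9.png")
delta([.4554,-.4328,.1604],down(-np.pi/2+.146));print(read_state()["ft_force"],read_state()["width"])
E
```

```text
rot units [0.0057 0.0109 0.0027] rows>= 0.06826628214138354 | shift now-axes [-0.197  -0.1094  0.0732] | after-rot axes [-0.1978 -0.1087  0.0721]
[-0.341   1.3254  0.0847] 0.08130165519994054
```

View pics/s9.png

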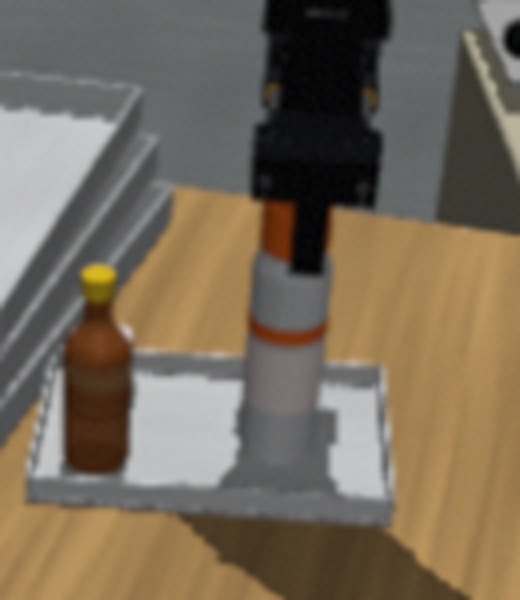

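Released and standing upright. Now I'll rise and travel to the post.

arm_command(targets=[0,0,0,-0.5,0,0,1,0,0,0,-0.9,0,0,1,0,0,0,-1,0,0,1,0,0,0,-1,0,0,1,0,0,0,-1,-0.2,-0.1,1,0,0,0,-0.8,-0.6,-0.2,1,0,0,0,-0.4,-0.9,-0.4,1,0,0,0,0,-1,-0.4,1,0,0,0,0,-1,-0.4,1,0,0,0,0,-1,-0.4,1,0,0,0,0,-1,-0.4,1,0,0,0,0,-1,-0.4,1])

```text
time: 10.68
ee_pos: [0.4984, -0.2595, 0.3127]
eef_rot: [-0.703, -0.047, 0.707, -0.05]
ft_force: [0.4, 0.8, 0.6]
width: 0.0876
```

```bash
python3 - <<'E'
from h import *
s=camera("side")[:,:,::-1]
crop(s,130,90,400,290,2.9,"pics/s10.png")
from fit import tf
P=tf(np.load("g.npy"),[.066,0,.30])[0];print(P)
delta(P,down(-np.pi/2+.146))
E
```

```text
[0.5905 0.1367 0.3   ]
rot units [-0.0007  0.0045 -0.0022] rows>= 0.02836890741719078 | shift now-axes [  0.4899 -14.8957  -5.8099] | after-rot axes [  0.5365 -14.8917  -5.8161]
```

View pics/s10.png

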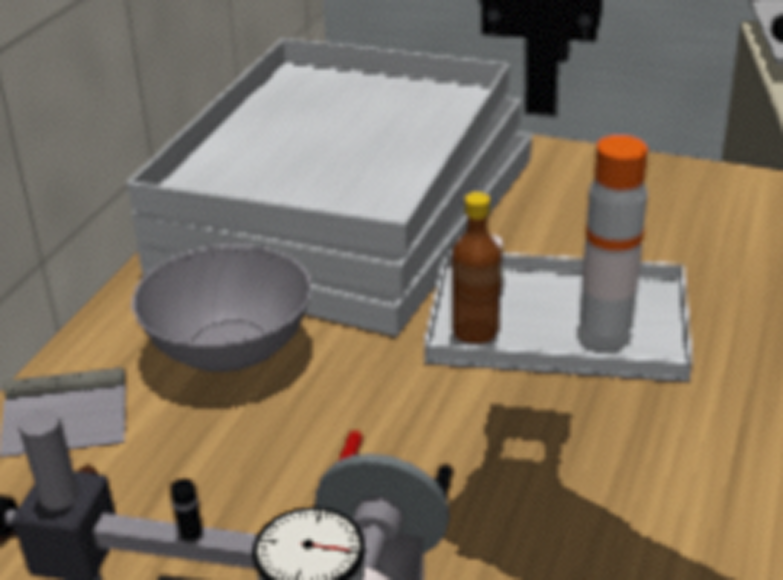

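The can stands in the tray at about (620,245) in the crop, with the bottle untouched. Continuing to the post.

arm_command(targets=[0,0,0,0,-1,-0.4,0.6,0,0,0,0,-1,-0.4,0.6,0,0,0,0,-1,-0.4,0.6,0,0,0,0,-1,-0.4,0.6,0,0,0,0,-1,-0.4,0.6,0,0,0,0,-1,-0.4,0.6,0,0,0,0,-1,-0.4,0.6,0,0,0,0,-1,-0.4,0.6,0,0,0,0,-1,-0.4,0.6,0,0,0,0,-1,-0.4,0.6,0,0,0,0,-1,-0.4,0.6,0,0,0,0,-1,-0.4,0.6])

```text
time: 11.73
ee_pos: [0.5776, 0.0711, 0.3254]
eef_rot: [0.708, 0.046, -0.703, 0.053]
ft_force: [0.8, 0.5, 0.7]
width: 0.0522
```

arm_command(targets=[0,0,0,0,-0.9,-0.4,0.6,0,0,0,0,-0.5,-0.2,0.6,0,0,0,0,0,0,0.6,0,0,0,0,0,0,0.6])

```text
time: 12.07
ee_pos: [0.5873, 0.1164, 0.3286]
eef_rot: [0.709, 0.05, -0.702, 0.055]
ft_force: [0.6, -1.6, 0.4]
width: 0.0519
```

```bash
python3 - <<'E'
from h import *
from fit import tf
P=tf(np.load("g.npy"),[.066,0,.27])[0]
delta(P,down(-np.pi/2+.146));print(read_state()["width"])
E
```

```text
rot units [ 0.0026 -0.0114 -0.0105] rows>= 0.07148936868506313 | shift now-axes [ 2.3388 -0.8047 -0.2261] | after-rot axes [ 2.3432 -0.786  -0.2454]
0.05188399478645539
```

arm_command(targets=[0,-0.012,-0.01,0,-0.8,-0.23,0.6,0,0,0,0.8,0,0,0.6,0,0,0,0.8,0,0,0.6,0,0,0,0.4,0,0,0.6,0,0,0,0,0,0,0.6,0,0,0,0,0,0,0.6])

```text
time: 12.57
ee_pos: [0.5914, 0.1296, 0.2811]
eef_rot: [0.707, 0.048, -0.704, 0.051]
ft_force: [0.4, -0.2, 0.4]
width: 0.0522
```

```bash
python3 - <<'E'
from h import *
from fit import tf
P=tf(np.load("g.npy"),[.066,0,.27])[0]
delta(P,down(-np.pi/2+.146));print(read_state()["width"])
s=camera("side")[:,:,::-1];t=camera("top")[:,:,::-1]
crop(s,110,160,310,310,4,"pics/s11.png");crop(t,80,100,240,230,4,"pics/t11.png")
E
```

```text
rot units [-0.0081 -0.0044 -0.0048] rows>= 0.05067803765408648 | shift now-axes [ 0.4447 -0.2889 -0.0045] | after-rot axes [ 0.4457 -0.2872 -0.0079]
0.05224259849140056
```

View pics/s11.png

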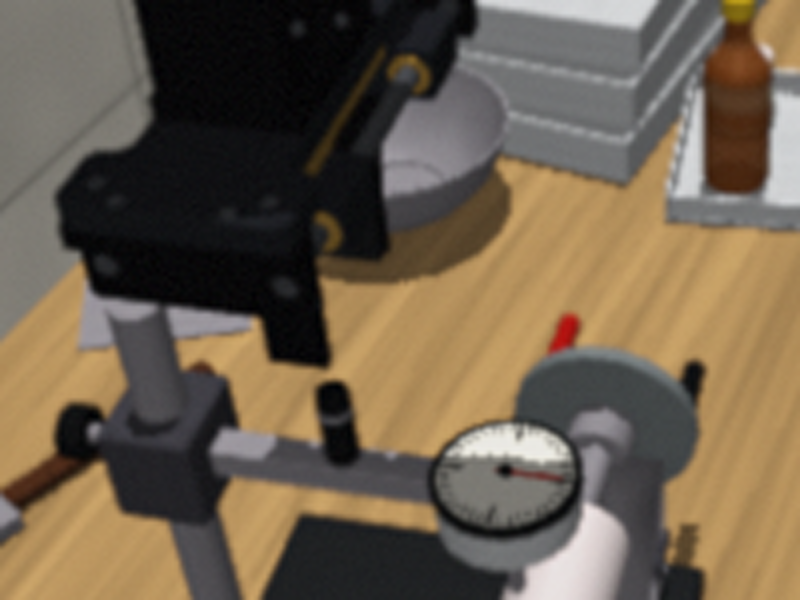

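View pics/t11.png

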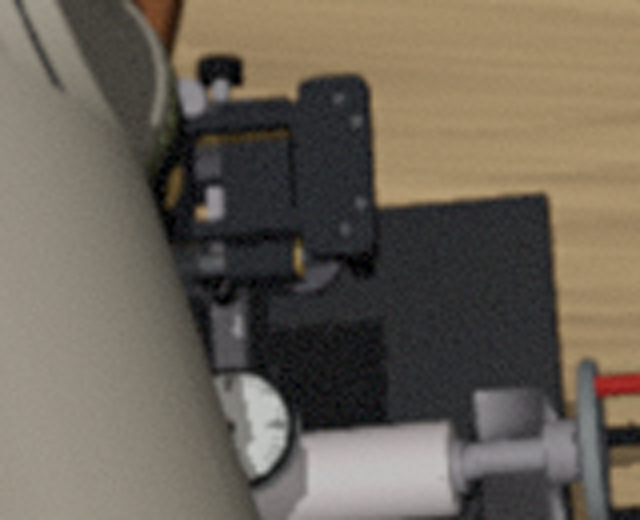

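```bash
python3 - <<'E'
from h import *
p,R,s=pose()
for x in(.022,0,-.005):
  P=[p+R.apply([x,-s["width"]/2-o,dz]) for o in (0,.012) for dz in(-.0095,.0095)]
  print(x,((proj('side',P)-[110,160]+.5)*4).round().tolist())
from fit import tf
g=np.load("g.npy")
print(((proj('side',tf(g,[[.066,0,.253],[.066,0,.217]]))-[110,160]+.5)*4))
print(((proj('top',tf(g,[[.066,0,.253],[.066,0,.217]]))-[80,100]+.5)*4))
E
```

```text
0.022 [[292.0, 409.0], [341.0, 416.0], [281.0, 432.0], [330.0, 439.0]]
0 [[283.0, 366.0], [333.0, 372.0], [271.0, 388.0], [321.0, 395.0]]
-0.005 [[281.0, 355.0], [331.0, 362.0], [269.0, 378.0], [319.0, 385.0]]
[[337.3354 390.3399]
 [349.8323 456.7337]]
[[214.181  281.9579]
 [233.3134 301.6822]]
```

```bash
python3 - <<'E'
from h import *
R=Ro.from_quat([-.705,-.05,.706,-.05])
for x in(.022,0,-.005,-.01,-.015,-.02):
  P=[np.array([.5674,-.1065,.1574])+R.apply([x,-.0464/2-o,dz]) for o in(0,.012) for dz in(-.0095,.0095)]
  print(x,((proj('side',P)-[190,120]+.5)*4).round().tolist())
E
```

```text
0.022 [[274.0, 446.0], [310.0, 450.0], [269.0, 461.0], [305.0, 465.0]]
0 [[273.0, 413.0], [309.0, 417.0], [268.0, 428.0], [304.0, 432.0]]
-0.005 [[272.0, 406.0], [309.0, 410.0], [267.0, 420.0], [304.0, 424.0]]
-0.01 [[272.0, 398.0], [308.0, 402.0], [267.0, 413.0], [304.0, 417.0]]
-0.015 [[272.0, 390.0], [308.0, 394.0], [266.0, 405.0], [303.0, 409.0]]
-0.02 [[271.0, 383.0], [308.0, 386.0], [266.0, 397.0], [303.0, 401.0]]
```

arm_command(targets=[-0.008,0,0,0.2,-0.29,0,0.6,0,0,0,0,0,0,0.6,0,0,0,0.7,0,0,0.6,0,0,0,0.7,0,0,0.6,0,0,0,0.6,0,0,0.6,0,0,0,0.2,0,0,0.6,0,0,0,0,0,0,0.6,0,0,0,0,0,0,0.6])

```text
time: 13.33
ee_pos: [0.5929, 0.1396, 0.225]
eef_rot: [0.71, 0.052, -0.701, 0.053]
ft_force: [1.3, -0.1, 0.7]
width: 0.0523
```

```bash
python3 - <<'E'
from h import *
from fit import tf
P=tf(np.load("g.npy"),[.066,0,.212])[0]
delta(P,down(-np.pi/2+.146));print(read_state()["width"])
s=camera("side")[:,:,::-1]
crop(s,110,160,310,310,4,"pics/s12.png")
E
```

```text
rot units [ 0.0026 -0.0161 -0.0034] rows>= 0.10148915551237851 | shift now-axes [0.5191 0.0984 0.1189] | after-rot axes [0.5203 0.1    0.1121]
0.052316539673766024
```

View pics/s12.png

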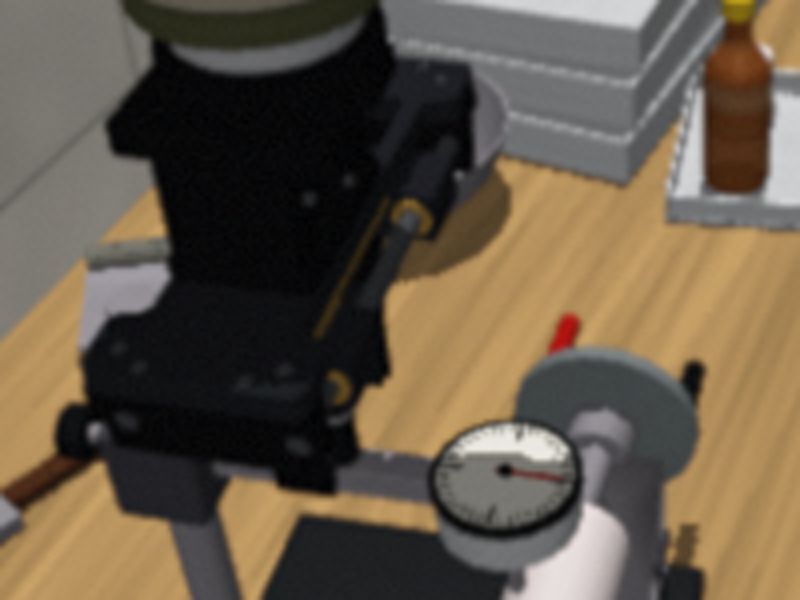

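arm_command(targets=[0,-0.016,0,0.25,0.1,0.11,0.6,0,0,0,0.2,0,0,0.6,0,0,0,0,0,0,0.6,0,0,0,0,0,0,0.6])

```text
time: 13.72
ee_pos: [0.5917, 0.1369, 0.2155]
eef_rot: [0.706, 0.051, -0.704, 0.053]
ft_force: [0.8, 0.3, -0.5]
width: 0.052
```

arm_command(targets=[0,0,0,0,0,0,0.1,0,0,0,0,0,0,0.1,0,0,0,0,0,0,0.1,0,0,0,0,0,0,0.1,0,0,0,0,0,0,0.1,0,0,0,0,0,0,0.1,0,0,0,0,0,0,0.1], newtons=15)

```text
time: 14.3
ee_pos: [0.5918, 0.1383, 0.2163]
eef_rot: [0.707, 0.053, -0.704, 0.053]
ft_force: [0.5, 8.0, -3.2]
width: 0.0144
```

```bash
python3 - <<'E'
from h import *
from fit import tf
P=tf(np.load("g.npy"),[.066,0,.212])[0]
delta(P,down(-np.pi/2+.146));s=read_state();print(s["width"],s["ft_force"],s["torque"])
s=camera("side")[:,:,::-1]
crop(s,110,160,310,310,4,"pics/s13.png")
E
```

```text
rot units [ 0.0034 -0.0051 -0.0003] rows>= 0.03192931632310445 | shift now-axes [0.1737 0.0572 0.0592] | after-rot axes [0.1739 0.0574 0.0583]
0.014368982249828124 [ 0.471   8.0346 -3.1559] [ 1.624  -0.1354 -0.0046]
```

View pics/s13.png

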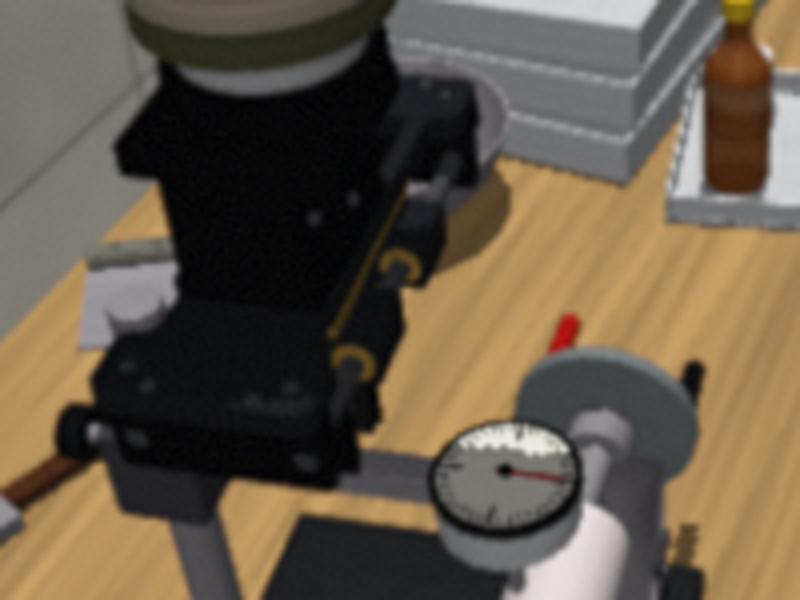

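arm_command(targets=[0,0,0,0.2,0,0,0.1,0,0,0,0.4,0,0,0.1,0,0,0,0.4,0,0,0.1,0,0,0,0.4,0,0,0.1,0,0,0,0,0,0,0.1,0,0,0,0,0,0,0.1], newtons=30)

```text
time: 14.85
ee_pos: [0.5918, 0.1386, 0.1807]
eef_rot: [0.707, 0.052, -0.703, 0.053]
ft_force: [-0.9, 0.2, 4.0]
width: 0.0131
```

```bash
python3 - <<'E'
from h import *
from fit import tf
P=tf(np.load("g.npy"),[.066,0,.166])[0]
delta(P,down(-np.pi/2+.146));s=read_state();print(s["ee_pos"],s["width"],s["ft_force"],s["torque"])
s=camera("side")[:,:,::-1]
crop(s,110,160,310,310,4,"pics/s14.png")
E
```

```text
rot units [ 0.0043 -0.007  -0.0017] rows>= 0.04412731005693361 | shift now-axes [0.5868 0.0662 0.0655] | after-rot axes [0.5871 0.0672 0.062 ]
[0.5918 0.1386 0.1807] 0.013131938889461023 [-0.938   0.1753  4.0325] [ 0.1651  0.1294 -0.0052]
```

View pics/s14.png

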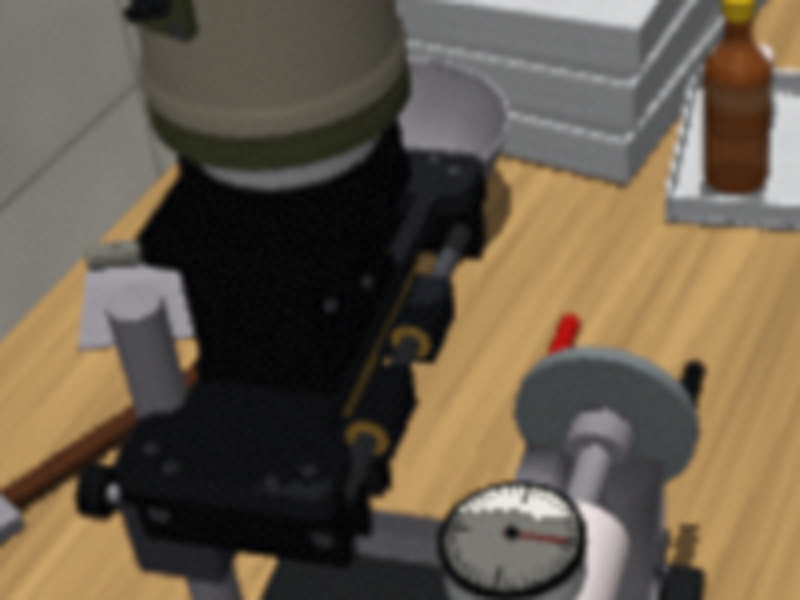

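arm_command(targets=[0,0,0,0.3,0,0,0.1,0,0,0,0.1,0,0,0.1,0,0,0,0,0,0,0.1,0,0,0,0,0,0,0.1])

```text
time: 15.23
ee_pos: [0.5918, 0.1386, 0.1717]
eef_rot: [0.707, 0.052, -0.703, 0.053]
ft_force: [0.3, 1.9, -1.3]
width: 0.0131
```

```bash
cat > look.py <<'E'
from h import *
import sys
n=sys.argv[1];cam=sys.argv[2];x0,y0,x1,y1,f=map(float,sys.argv[3:8])
im=camera(cam)[:,:,::-1];cv2.imwrite(f"pics/{n}_full.png",im)
crop(im,int(x0),int(y0),int(x1),int(y1),f,f"pics/{n}.png")
s=read_state();print(s["time"],s["ee_pos"],s["width"],s["ft_force"])
E
python3 look.py s15 side 200 260 290 350 6
```

```text
15.2833 [0.5918 0.1386 0.1717] 0.012949069253217276 [ 0.9347  1.798  -0.8768]
```

View pics/s15.png

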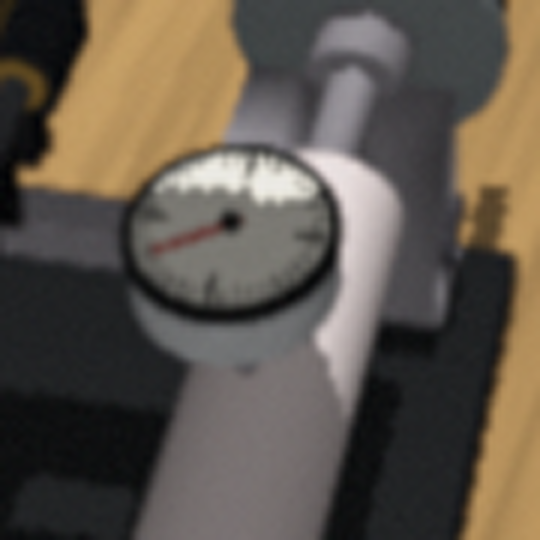

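```bash
cat > needle.py <<'E'
from h import *
g=np.load("g.npy")
def needle(im,zd,cam='side',dbg=None):
    # im BGR
    from fit import tf
    c,s=np.cos(g[2]),np.sin(g[2])
    ctr=tf(g,[0,0,zd])[0]
    hsv=cv2.cvtColor(im,cv2.COLOR_BGR2HSV).astype(int)
    b,gg,r=[im[:,:,i].astype(int) for i in range(3)]
    H,W=r.shape;vv,uu=np.mgrid[:H,:W]
    cu,cv_=proj(cam,ctr)[0]
    m=np.hypot(uu-cu,vv-cv_)<25
    X=onz(cam,np.c_[uu[m],vv[m]],zd)-ctr
    lx=c*X[:,0]+s*X[:,1];ly=-s*X[:,0]+c*X[:,1]
    red=(r[m]-(gg[m]+b[m])/2)
    rad=np.hypot(lx,ly)
    return lx,ly,red,rad
def angle(im,zd,cam='side'):
    lx,ly,red,rad=needle(im,zd,cam)
    k=(rad<.028)&(red>20)
    w=red[k];x,y=lx[k],ly[k]
    # refine centre offset unknown: use line fit direction + sign from mean
    A=np.cov(np.c_[x,y].T,aweights=w);e,v=np.linalg.eigh(A);d=v[:,1]
    mean=np.array([np.average(x,weights=w),np.average(y,weights=w)])
    if d@mean<0:d=-d
    # clockwise from above, starting at -x
    f=lambda q:(np.degrees(np.arctan2(-q[0]*0+ -(-1*q[1]) ,-q[0])))%360
    # cw from -x: -x -> +y -> +x -> -y  (seen from above, x right y up: -x(left)->+y(up) is clockwise)
    a=f(d);return a,f(mean),k.sum(),mean,np.sqrt(e[::-1])
E
python3 - <<'E'
from needle import *
import sys
for n,zd in(("pics/side0.png",.219),("pics/s15_full.png",.219-.0446)):
    print(n,angle(cv2.imread(n),zd))
print(angle(cv2.imread("pics/top0.png"),.219,'top'))
E
```

```text
pics/side0.png (np.float64(0.6595522498136968), np.float64(351.5588635718101), np.int64(26), array([-0.0099, -0.0015]), array([0.0057, 0.0011]))
pics/s15_full.png (np.float64(144.0221529368959), np.float64(152.21424546479716), np.int64(26), array([0.0126, 0.0066]), array([0.0056, 0.0012]))
(np.float64(357.58339539454636), np.float64(20.179421212956886), np.int64(13), array([-0.0107,  0.0039]), array([0.0053, 0.0007]))
```

The needle reads about 144°, or 8.0 mm, with the free reading checked at 0.7°. I'll slide the indicator another 2 mm or so.

arm_command(targets=[0,0,0,0.12,0,0,0.1,0,0,0,0,0,0,0.1,0,0,0,0,0,0,0.1])

```text
time: 15.53
ee_pos: [0.5918, 0.1386, 0.1689]
eef_rot: [0.707, 0.052, -0.703, 0.053]
ft_force: [-0.2, 1.4, 1.9]
width: 0.0134
```

```bash
python3 look.py s16 side 200 260 290 350 6; python3 -c "
from needle import *
print(angle(cv2.imread('pics/s16_full.png'),.219-.047))"
```

```text
15.5833 [0.5918 0.1386 0.169 ] 0.013160291334789007 [ 1.1309  0.2216 -0.8533]
(np.float64(192.05397150016378), np.float64(192.6779346359195), np.int64(20), array([ 0.015 , -0.0034]), array([0.0053, 0.001 ]))
```

10.7 mm is about halfway, so I'll release and rise.

arm_command(targets=[0,0,0,0,0,0,0.6,0,0,0,0,0,0,0.6,0,0,0,0,0,0,0.6,0,0,0,0,0,0,0.6,0,0,0,0,0,0,0.6,0,0,0,-0.4,0,0,0.6,0,0,0,-0.8,0,0,0.6,0,0,0,-1,0,0,0.6,0,0,0,-1,0,0,0.6,0,0,0,-1,0,0,0.6,0,0,0,0,0,0,0.6])

```text
time: 16.5
ee_pos: [0.5901, 0.137, 0.2806]
eef_rot: [0.706, 0.051, -0.704, 0.054]
ft_force: [0.8, 0.0, 0.5]
width: 0.0524
```

```bash
python3 look.py s17 side 200 240 290 340 6; python3 -c "
from needle import *
print(angle(cv2.imread('pics/s17_full.png'),.219-.047))"; python3 look.py t17 top 75 105 295 265 3.6
```

```text
16.55 [0.5897 0.1368 0.2785] 0.05185106006757616 [-0.4085  0.2087  0.8555]
(np.float64(193.7020304194454), np.float64(193.4155688682822), np.int64(30), array([ 0.0143, -0.0034]), array([0.0063, 0.0013]))
16.6 [0.5891 0.1364 0.2763] 0.0521923717689249 [ 0.8401 -0.3719 -1.5617]
```

View pics/s17.png

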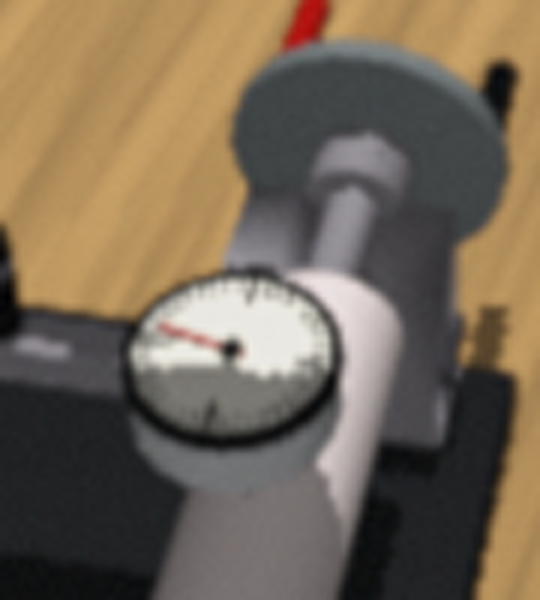

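View pics/t17.png

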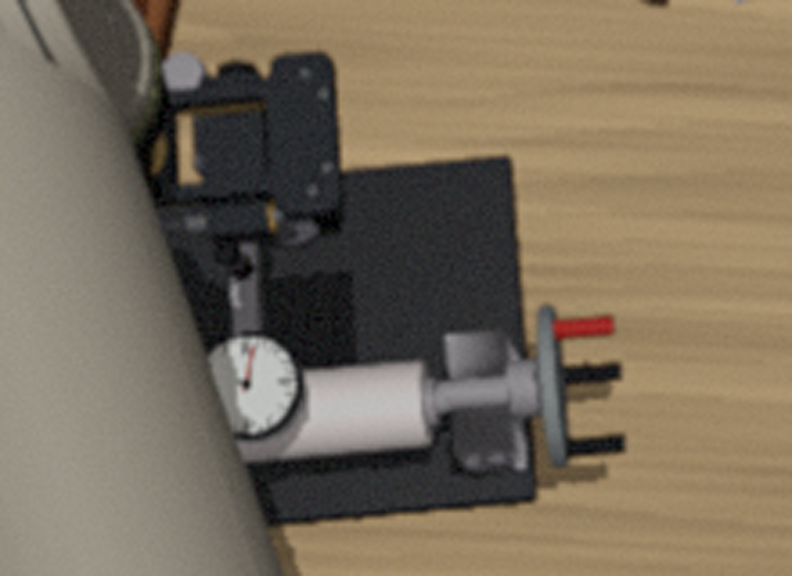

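Released with the needle holding at about 194° (10.8 mm). Now I'll work out the pin phase and rotate the jaws across the pins.

arm_command(targets=[-0.155,0,0,-0.4,0,0,0.4,-0.155,0,0,-0.4,0,0,0.4,-0.155,0,0,0,0,0,0.4,-0.155,0,0,0,0,0,0.4,-0.155,0,0,0,0,0,0.4,-0.155,0,0,0,0,0,0.4,-0.155,0,0,0,0,0,0.4,-0.155,0,0,0,0,0,0.4,-0.155,0,0,0,0,0,0.4,-0.155,0,0,0,0,0,0.4,-0.155,0,0,0,0,0,0.4,-0.155,0,0,0,0,0,0.4])

```text
time: 17.6
ee_pos: [0.5841, 0.1338, 0.2853]
eef_rot: [0.474, 0.521, -0.488, 0.516]
ft_force: [-0.1, -0.1, 0.4]
width: 0.0347
```

```bash
cat > phase.py <<'E'
from fit import *
from scipy.optimize import least_squares
g=np.load("g.npy")
def pins(phi,y,dx=0,dz=0):
    return tf(g,[[dx+.04*np.sin(a),y,.095+dz+.04*np.cos(a)] for a in phi+np.radians([0,120,240])])
def fitphase(obs,phi0,cam='top'):  # obs list (pin index, u,v) of pin END centre
    def f(p):
        P=proj(cam,pins(p[0],p[1],p[2]))
        return np.r_[np.concatenate([P[i]-[u,v] for i,u,v in obs]),(p[1]+.1975)/.003,p[2]/.002]
    r=least_squares(f,[phi0,-.1975,0]);return np.degrees(r.x[0]),r.x[1:],r.fun
if __name__=="__main__":
    print(fitphase([(0,*T(610,326)),(1,*T(618,373)),(2,*T(621,443))],.9))
    # side: red end, and black right
    print(fitphase([(0,*S(318,135)),(2,*S(399,163))],.9,'side'))
E
python3 phase.py; python3 - <<'E'
from h import *
from fit import tf
g=np.load("g.npy");s=read_state();print(s["joint_positions"],s["ee_pos"])
delta(tf(g,[.03,-.186,.20])[0],down(.146))
E
```

```text
(np.float64(42.21895860389243), array([-0.1969,  0.0004]), array([-0.0154, -0.1289,  0.0369,  0.042 ,  0.1365,  0.2995,  0.1952,
        0.2119]))
(np.float64(41.58317184270847), array([-0.1934, -0.0007]), array([-0.1877, -1.082 , -0.0082, -0.4307,  1.3757, -0.3475]))
[ 0.358   0.3899 -0.8917  1.3562  0.2997  1.5561 -0.4315] [0.5841 0.1338 0.2853]
rot units [-0.0905  0.0097  0.0258] rows>= 0.5689097804260007 | shift now-axes [ 3.4858 -0.5742  7.3962] | after-rot axes [ 3.4122 -1.1685  7.3605]
```

arm_command(targets=[-0.09,0.01,0.025,0,0,0,0.4,0,0,0,0,-0.1,0.6,0.4,0,0,0,0,-0.15,0.9,0.4,0,0,0,0,-0.15,0.9,0.4,0,0,0,0,-0.15,0.9,0.4,0,0,0,0,-0.15,0.9,0.4,0,0,0,0,-0.15,0.9,0.4,0,0,0,0,-0.15,0.9,0.4,0,0,0,0,-0.15,0.9,0.4,0,0,0,0,-0.1,0.5,0.4,0,0,0,0,0,0,0.4,0,0,0,0,0,0,0.4])

```text
time: 18.6
ee_pos: [0.5761, -0.062, 0.272]
eef_rot: [0.453, 0.545, -0.462, 0.533]
ft_force: [0.4, 0.7, 0.9]
width: 0.0348
```

```bash
python3 - <<'E'
from h import *
from fit import tf
g=np.load("g.npy");s=read_state();print(s["joint_positions"],s["ee_pos"],s["width"])
delta(tf(g,[.027,-.186,.15])[0],down(.146))
E
```

```text
[ 0.6988  0.3311 -0.8509  1.4354  0.2432  1.5061  0.0182] [ 0.5761 -0.062   0.272 ] 0.03481628537321691
rot units [ 0.0223 -0.0061  0.0256] rows>= 0.16127798031361795 | shift now-axes [ 4.879   0.2725 -0.3119] | after-rot axes [ 4.8819  0.1685 -0.3392]
```

arm_command(targets=[0.022,-0.006,0.025,0,0.17,-0.34,0.4,0,0,0,0.8,0,0,0.4,0,0,0,0.9,0,0,0.4,0,0,0,0.9,0,0,0.4,0,0,0,0.9,0,0,0.4,0,0,0,0.6,0,0,0.4,0,0,0,0,0,0,0.4,0,0,0,0,0,0,0.4])

```text
time: 19.27
ee_pos: [0.5786, -0.0365, 0.1658]
eef_rot: [0.46, 0.539, -0.456, 0.538]
ft_force: [-0.4, -0.3, 0.2]
width: 0.035
```

```bash
python3 - <<'E'
from h import *
from fit import tf
g=np.load("g.npy");s=read_state();print(s["joint_positions"],s["ee_pos"],s["width"])
delta(tf(g,[.027,-.186,.15])[0],down(.146))
E
python3 look.py s18 side 170 150 320 300 4;python3 look.py t18 top 75 105 295 265 3.6;  python3 -c "
from needle import *
print(angle(cv2.imread('pics/s18_full.png'),.219-.047))"
```

```text
[ 0.6687  0.3796 -0.8443  1.6123  0.2882  1.2798 -0.0617] [ 0.5786 -0.0365  0.1658] 0.034951845970619566
rot units [ 0.0195 -0.0061 -0.0029] rows>= 0.1224004542013991 | shift now-axes [ 0.6281 -0.0914  0.6581] | after-rot axes [ 0.6315 -0.0799  0.6564]
19.3167 [ 0.5786 -0.0363  0.1659] 0.03467164301287273 [-0.5954 -0.0407  0.1091]
19.3667 [ 0.5791 -0.0369  0.1666] 0.0352682342990663 [ 0.0851  0.1588 -0.1848]
(np.float64(193.08423431873902), np.float64(193.70934267453742), np.int64(28), array([ 0.0145, -0.0035]), array([0.0063, 0.0012]))
```

View pics/s18.png

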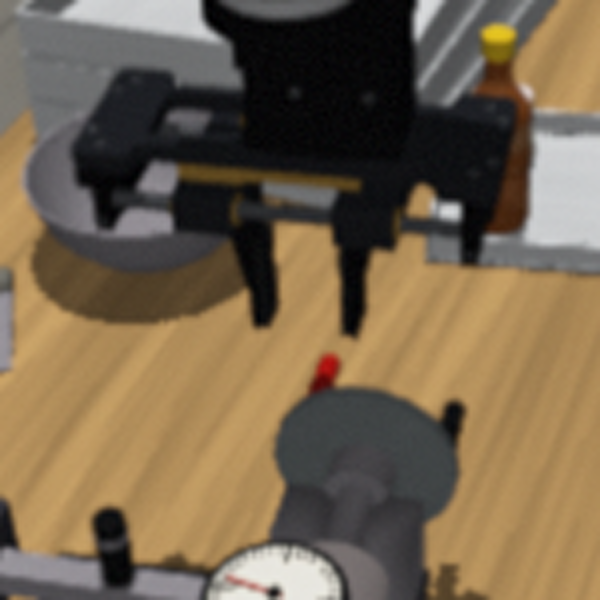

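View pics/t18.png

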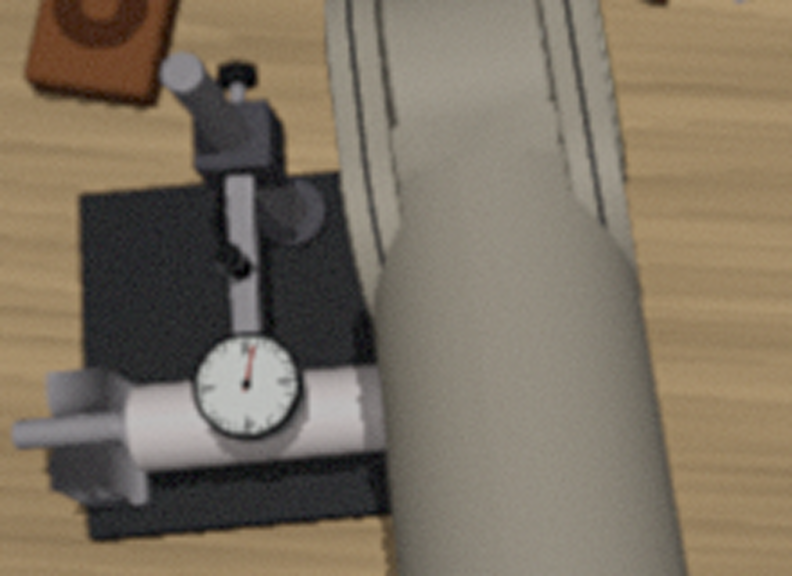

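arm_command(targets=[0.02,-0.006,0,0,-0.08,0.66,0.4,0,0,0,0.5,0,0,0.4,0,0,0,0.4,0,0,0.4,0,0,0,0,0,0,0.4,0,0,0,0,0,0,0.4])

```text
time: 19.78
ee_pos: [0.5822, -0.0557, 0.146]
eef_rot: [0.465, 0.531, -0.462, 0.537]
ft_force: [-0.3, 0.1, -0.6]
width: 0.0348
```

```bash
python3 - <<'E'
from h import *
from fit import tf
g=np.load("g.npy");s=read_state()
delta(tf(g,[.027,-.186,.104])[0],down(.146))
E
python3 look.py s19 side 190 170 310 290 5
```

```text
rot units [-0.0049  0.004  -0.0114] rows>= 0.07169581987413502 | shift now-axes [ 1.677  -0.1248 -0.1311] | after-rot axes [ 1.6785 -0.1092 -0.1263]
19.8333 [ 0.5821 -0.0558  0.1459] 0.03484926713916404 [ 0.6311 -0.3778 -1.2696]
```

View pics/s19.png

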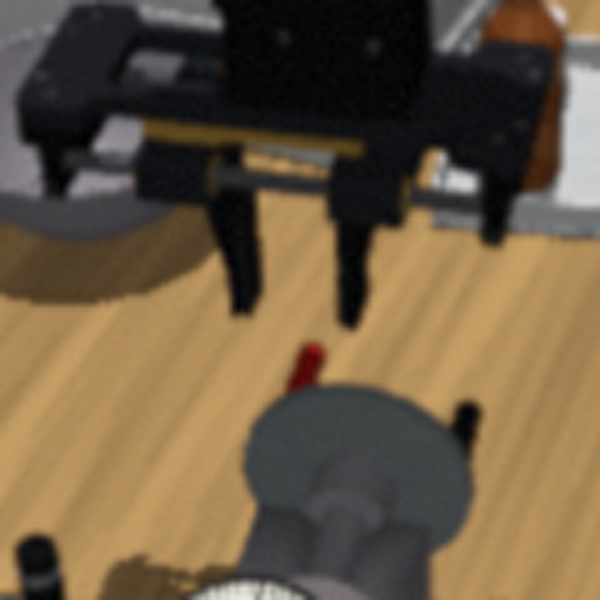

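arm_command(targets=[-0.005,0.004,-0.011,0.5,-0.11,-0.13,0.4,0,0,0,0.5,0,0,0.4,0,0,0,0.5,0,0,0.4,0,0,0,0.15,0,0,0.4,0,0,0,0,0,0,0.4,0,0,0,0,0,0,0.4])

```text
time: 20.33
ee_pos: [0.578, -0.0519, 0.0994]
eef_rot: [0.461, 0.536, -0.462, 0.535]
ft_force: [-0.1, 0.0, 0.8]
width: 0.0346
```

```bash
python3 - <<'E'
from h import *
from fit import tf
g=np.load("g.npy");s=read_state()
delta(tf(g,[.027,-.186,.104])[0],down(.146))
E
python3 look.py s20 side 190 170 310 290 5; python3 -c "
from needle import *
print(angle(cv2.imread('pics/s20_full.png'),.219-.047))"
```

```text
rot units [ 0.002  -0.0015  0.0027] rows>= 0.017164623160937476 | shift now-axes [-0.1822  0.0322  0.0483] | after-rot axes [-0.1821  0.0327  0.0484]
20.3833 [ 0.5781 -0.0519  0.0996] 0.035122913061177895 [-0.3154 -0.2138 -0.2138]
(np.float64(193.22834473481302), np.float64(193.5261170670589), np.int64(29), array([ 0.0145, -0.0035]), array([0.0062, 0.0013]))
```

View pics/s20.png

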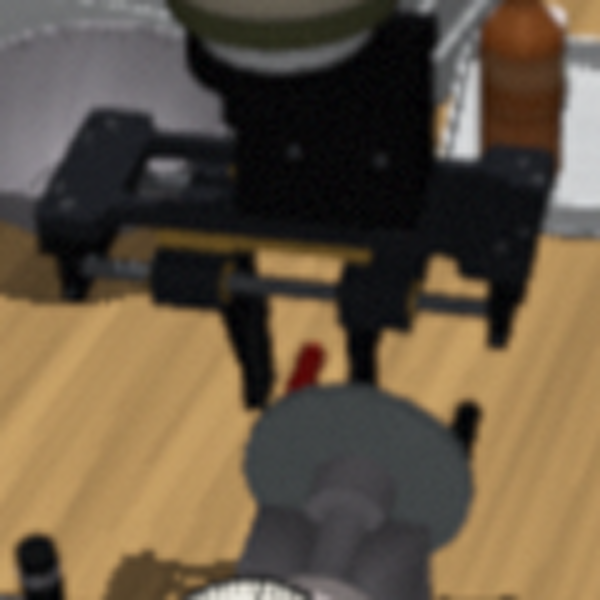

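The fingers straddle the red pin, which is at about (307,368) in the crop. I'll narrow the cage and push it toward -x to turn the roll.

arm_command(targets=[0,0,0,-0.1,0.03,0.05,0.2,0,0,0,0,0,0,0.2,0,0,0,0,0,0,0.2,0,0,0,-0.1,-0.2,0,0.2,0,0,0,-0.1,-0.2,0,0.2,0,0,0,-0.1,-0.2,0,0.2,0,0,0,0,0,0,0.2,0,0,0,0,0,0,0.2], newtons=5)

```text
time: 21.05
ee_pos: [0.5653, -0.0555, 0.114]
eef_rot: [0.463, 0.534, -0.461, 0.537]
ft_force: [0.7, -0.2, -0.3]
width: 0.0176
```

```bash
cat > st.py <<'E'
from needle import *
import sys
from fit import tf
n=sys.argv[1]
im=camera("side")[:,:,::-1];cv2.imwrite(f"pics/{n}_full.png",im)
crop(im,190,170,310,310,4.2,f"pics/{n}.png")
a=angle(im.copy(),.219-.047)
p,R,s=pose();d=p[:2]-g[:2];c,q=np.cos(g[2]),np.sin(g[2])
print("t",s["time"],"local ee",c*d[0]+q*d[1],-q*d[0]+c*d[1],p[2],"w",s["width"],"F",s["ft_force"])
print("needle",a[0],a[1],a[2],"mm",a[0]/18)
E
python3 st.py s21
```

```text
t 21.1 local ee 0.013092102957866055 -0.18649464232148352 0.11391000198190135 w 0.01760095387922528 F [0.1225 0.4351 0.4996]
needle 181.39840088675527 182.69994027655426 31 mm 10.07768893815307
```

View pics/s21.png

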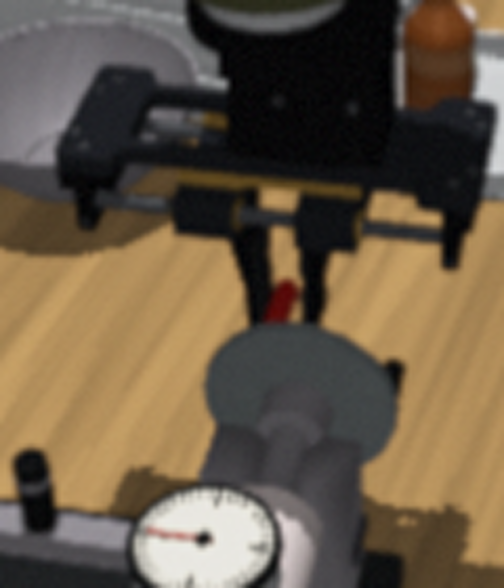

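arm_command(targets=[0,0,0,0.1,0.2,0,0.2,0,0,0,0.1,0.2,0,0.2,0,0,0,0.15,0.2,0,0.2,0,0,0,0.15,0.15,0,0.2,0,0,0,0,0,0,0.2,0,0,0,0,0,0,0.2])

```text
time: 21.6
ee_pos: [0.5842, -0.0528, 0.0982]
eef_rot: [0.462, 0.536, -0.462, 0.535]
ft_force: [-1.7, -0.7, 0.4]
width: 0.0172
```

```bash
python3 st.py s22
```

```text
t 21.65 local ee 0.03198659033542414 -0.18654653013378722 0.09812534496328587 w 0.0175349850179909 F [-0.9627 -0.0549 -0.5659]
needle 194.30453976983446 194.65123148183687 26 mm 10.794696653879692
```

View pics/s22.png

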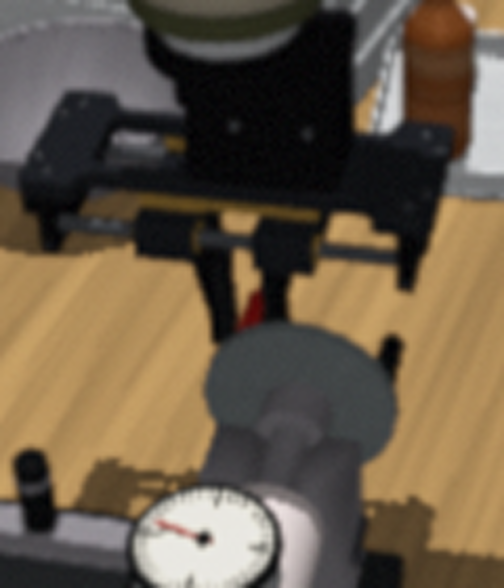

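arm_command(targets=[0,0,0,0.15,0.15,0,0.2,0,0,0,0.15,0.15,0,0.2,0,0,0,0,0,0,0.2,0,0,0,0,0,0,0.2])

```text
time: 21.98
ee_pos: [0.5917, -0.0516, 0.0896]
eef_rot: [0.461, 0.536, -0.462, 0.535]
ft_force: [-2.1, 0.1, 0.7]
width: 0.0175
```

```bash
python3 st.py s23
```

```text
t 22.0333 local ee 0.03969028093782663 -0.18642792272293643 0.08956493679305116 w 0.017628517933252784 F [-1.1094 -0.0018  0.7889]
needle 212.01777587936243 207.87008223582163 23 mm 11.778765326631246
```

View pics/s23.png

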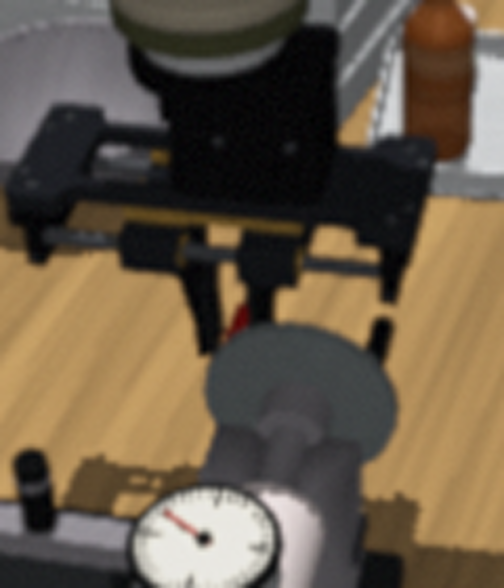

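arm_command(targets=[0,0,0,-0.6,-0.08,0,0.2,0,0,0,-0.8,0,0,0.2,0,0,0,-0.8,0,0,0.4,0,0,0,-0.1,-0.7,0,0.4,0,0,0,0,-0.9,0,0.4,0,0,0,0,-0.8,0,0.4,0,0,0,0,-0.4,0,0.4,0,0,0,0,0,0,0.4,0,0,0,0,0,0,0.4])

```text
time: 22.78
ee_pos: [0.5209, -0.0608, 0.1601]
eef_rot: [0.463, 0.533, -0.46, 0.539]
ft_force: [0.1, 0.0, 0.3]
width: 0.0347
```

```bash
python3 st.py s24; python3 - <<'E'
from h import *
from fit import tf
g=np.load("g.npy")
delta(tf(g,[-.0316,-.187,.099])[0],down(.146))
E
```

```text
t 22.8333 local ee -0.03126767199334235 -0.18516475874789554 0.1601577980768916 w 0.03475205263923833 F [1.0876 0.3182 0.2764]
needle 212.04982477192405 207.86408882745027 23 mm 11.780545820662446
rot units [ 0.0045  0.004  -0.012 ] rows>= 0.07519349792344877 | shift now-axes [ 2.4463 -0.0365  0.0657] | after-rot axes [ 2.4463 -0.0133  0.0734]
```

View pics/s24.png

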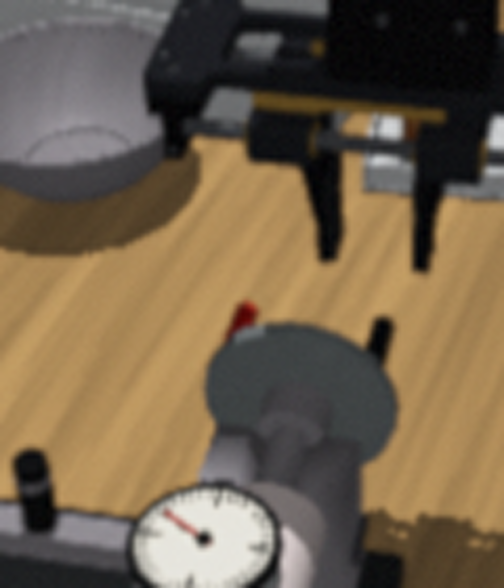

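```bash
python3 - <<'E'
from phase import *
U=lambda u,v:(190+u/4.2-.5,170+v/4.2-.5)
print(fitphase([(0,*U(248,311)),(2,*U(382,325))],1.1,'side'))
E
```

```text
(np.float64(61.183924311222576), array([-0.196 ,  0.0002]), array([-0.2647, -0.1936,  0.4153, -0.3145,  0.4986,  0.0955]))
```

arm_command(targets=[0,0,-0.01,0.6,-0.03,0.06,0.4,0,0,0,0.7,0,0,0.4,0,0,0,0.7,0,0,0.4,0,0,0,0.4,0,0,0.4,0,0,0,0,0,0,0.4,0,0,0,0,0,0,0.4])

```text
time: 23.33
ee_pos: [0.5247, -0.061, 0.0967]
eef_rot: [0.461, 0.535, -0.46, 0.537]
ft_force: [0.1, 0.1, 0.9]
width: 0.0347
```

```bash
python3 st.py s25
```

```text
t 23.3833 local ee -0.02796852908414573 -0.18606055723507095 0.09675111670445403 w 0.03472292369312759 F [ 0.3964 -0.429  -0.0067]
needle 212.01911640444604 207.86642622246458 23 mm 11.778839800247003
```

View pics/s25.png

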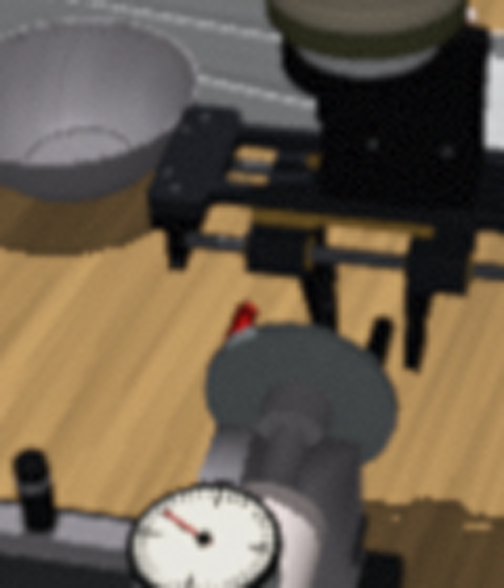

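arm_command(targets=[0,0,0,0,-0.2,0,0.2,0,0,0,0,0,0,0.2,0,0,0,0,0,0,0.2,0,0,0,-0.15,0.2,0,0.2,0,0,0,-0.15,0.2,0,0.2,0,0,0,-0.1,0.2,0,0.2,0,0,0,-0.1,0.2,0,0.2,0,0,0,0,0,0,0.2,0,0,0,0,0,0,0.2])

```text
time: 24.13
ee_pos: [0.5342, -0.0601, 0.1131]
eef_rot: [0.457, 0.538, -0.466, 0.534]
ft_force: [-7.0, -1.1, 3.0]
width: 0.0198
```

```bash
python3 st.py s26
```

```text
t 24.1833 local ee -0.01843863379251562 -0.18657925761532676 0.11315823113953699 w 0.019054065410756948 F [-6.6951 -0.3606  4.2596]
needle 245.3425944116173 238.65026487151866 21 mm 13.630144133978739
```

View pics/s26.png

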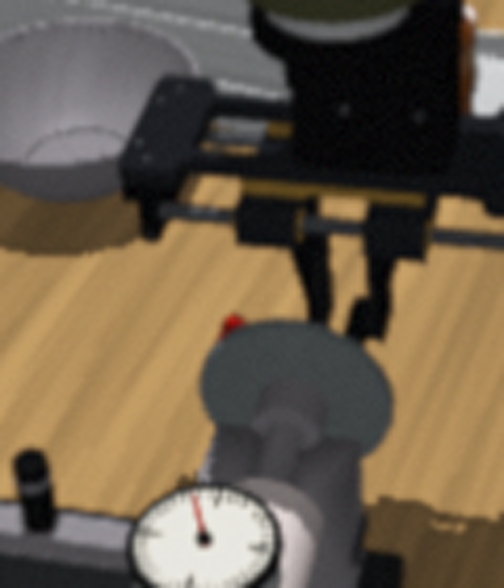

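The force of 7 N and the 1 px shift of the flange suggest the fingertip is jamming high on the pin. I'll back off at once, go lower and check that the roll is seated.

arm_command(targets=[0,0,0,0,-0.4,0,0.3,0,0,0,0,0,0,0.3,0,0,0,0,0,0,0.3])

```text
time: 24.43
ee_pos: [0.5247, -0.0617, 0.1148]
eef_rot: [0.457, 0.537, -0.465, 0.535]
ft_force: [-0.1, 0.0, 0.0]
width: 0.0252
```

```bash
python3 st.py s27
```

```text
t 24.4833 local ee -0.027996271315901048 -0.18666686223577933 0.11480053394595839 w 0.02562483550462644 F [ 0.2707  0.0228 -0.5662]
needle 229.4719596683367 223.1630831721286 23 mm 12.748442203796483
```

View pics/s27.png

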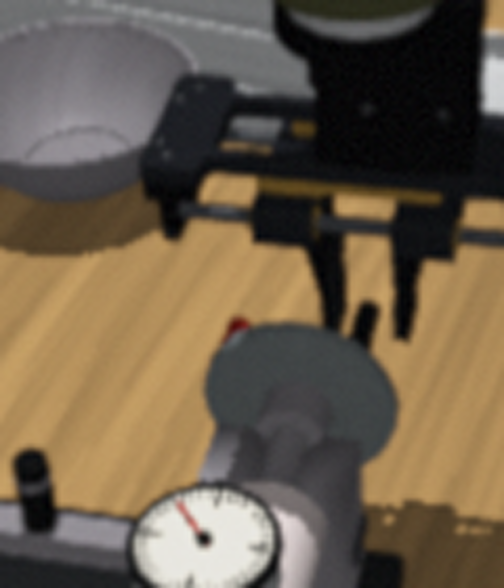

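arm_command(targets=[0,0,0,0.4,0,0,0.28,0,0,0,0.5,0,0,0.28,0,0,0,0.2,0,0,0.28,0,0,0,0,0,0,0.28,0,0,0,0,0,0,0.28])

```text
time: 24.9
ee_pos: [0.5249, -0.0619, 0.0841]
eef_rot: [0.457, 0.537, -0.465, 0.535]
ft_force: [-0.2, 0.5, -0.3]
width: 0.0247
```

```bash
python3 st.py s28;python3 - <<'E'
from phase import *
U=lambda u,v:(190+u/4.2-.5,170+v/4.2-.5)
print(fitphase([(0,*U(237,326)),(2,*U(367,309))],1.1,'side'))
from h import *
delta(tf(g,[-.0316,-.187,.099])[0],down(.146))
E
```

```text
t 24.95 local ee -0.027903771934992532 -0.1869244618659877 0.0841587315678768 w 0.024696593242375817 F [-0.3481  0.072  -0.6045]
needle 229.49451581681717 223.17620285230302 23 mm 12.749695323156509
(np.float64(78.19844898563589), array([-0.196 ,  0.0008]), array([ 0.4538, -0.0866,  0.0376, -0.2583,  0.4908,  0.4162]))
rot units [0.004  0.006  0.0134] rows>= 0.08433915909399523 | shift now-axes [-0.592  -0.1541  0.0054] | after-rot axes [-0.5937 -0.1478  0.003 ]
```

View pics/s28.png

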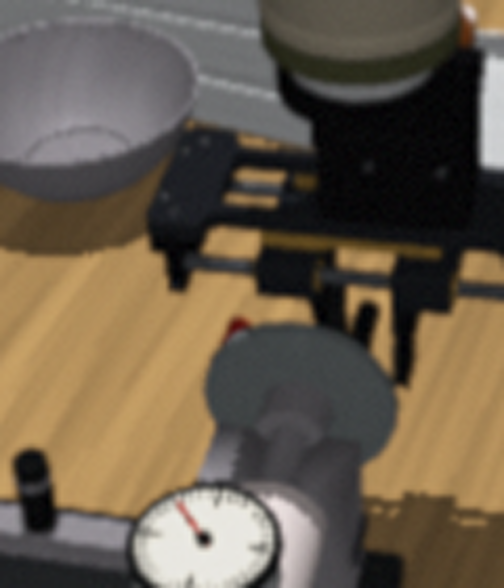

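Phase 78° reads 12.75 mm. The points so far fit a 3.5 mm sinusoid with the high spot near φ ≈ 168° and a maximum of about 16.3 mm. I'll continue pushing pin 3 with the fingers deeper.

arm_command(targets=[0,0,0,0,0.2,0,0.28,0,0,0,0,0.2,0,0.28,0,0,0,0,0.2,0,0.28,0,0,0,0,0.2,0,0.28,0,0,0,0,0.2,0,0.28,0,0,0,0,0.1,0,0.28,0,0,0,0,0,0,0.28,0,0,0,0,0,0,0.28])

```text
time: 25.62
ee_pos: [0.5515, -0.0588, 0.0842]
eef_rot: [0.455, 0.538, -0.469, 0.533]
ft_force: [-2.2, -0.1, 0.7]
width: 0.0247
```

```bash
python3 st.py s29
```

```text
t 25.6667 local ee -0.0011878077841196363 -0.18779297029695502 0.08423049932235671 w 0.02444842417353384 F [-0.38   -0.3222  0.2377]
needle 260.5897936482639 251.20530461082123 20 mm 14.477210758236883
```

View pics/s29.png

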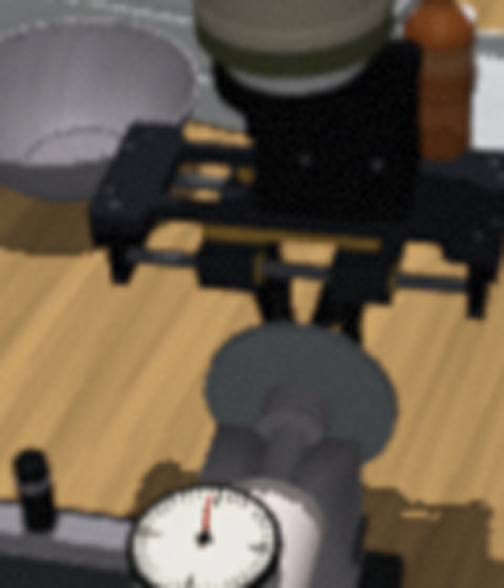

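arm_command(targets=[0,0,0,0,0.2,0,0.28,0,0,0,0,0.2,0,0.28,0,0,0,0,0.2,0,0.28,0,0,0,0,0.2,0,0.28,0,0,0,0,0.1,0,0.28,0,0,0,0,0,0,0.28,0,0,0,0,0,0,0.28])

```text
time: 26.25
ee_pos: [0.5759, -0.0554, 0.0834]
eef_rot: [0.455, 0.538, -0.469, 0.532]
ft_force: [-3.0, -0.8, 0.0]
width: 0.0246
```

```bash
python3 st.py s30
```

```text
t 26.3 local ee 0.023454981998221967 -0.18792893423533724 0.08345041328162005 w 0.024233394651260187 F [-1.1289 -0.2307  0.5575]
needle 289.0838264568091 279.7078194366969 26 mm 16.06021258093384
```

View pics/s30.png

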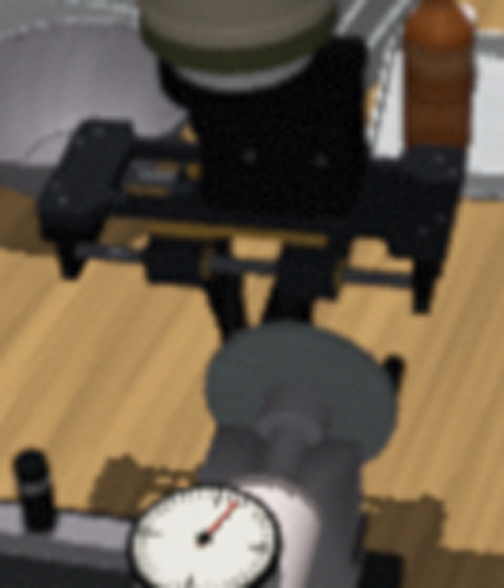

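arm_command(targets=[0,0,0,0,0.2,0,0.28,0,0,0,0,0.2,0,0.28,0,0,0,0,0,0,0.28,0,0,0,0,0,0,0.28])

```text
time: 26.63
ee_pos: [0.586, -0.0539, 0.0828]
eef_rot: [0.454, 0.539, -0.469, 0.532]
ft_force: [-3.1, -1.4, -0.6]
width: 0.0243
```

```bash
python3 st.py s31
```

```text
t 26.6833 local ee 0.03368386048381973 -0.18786847289583958 0.08282705332013518 w 0.024245075451280865 F [-1.5006 -0.9376 -0.5784]
needle 296.1728310731387 286.29338118113344 28 mm 16.454046170729928
```

arm_command(targets=[0,0,0,0,0.15,0,0.28,0,0,0,0,0.1,0,0.28,0,0,0,0,0,0,0.28,0,0,0,0,0,0,0.28])

```text
time: 27.02
ee_pos: [0.5916, -0.053, 0.082]
eef_rot: [0.454, 0.539, -0.47, 0.531]
ft_force: [-2.2, -0.0, -0.4]
width: 0.0247
```

```bash
python3 st.py s32
```

```text
t 27.0667 local ee 0.03946368429602311 -0.18783579785622723 0.08196928354113994 w 0.024223512446314866 F [-2.5355 -0.0327 -1.6058]
needle 305.56753968190327 295.2731609072642 30 mm 16.975974426772403
```

View pics/s32.png

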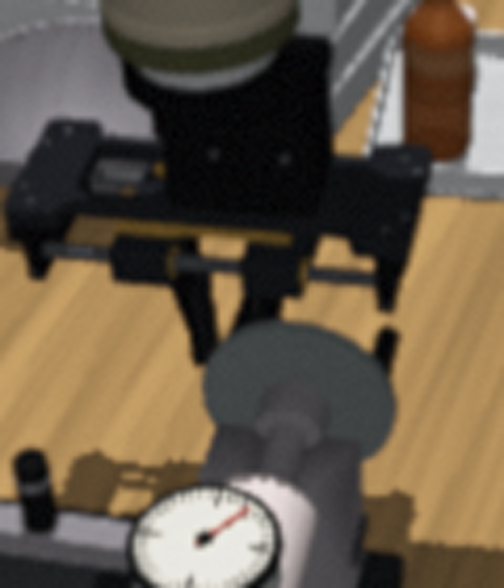

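arm_command(targets=[0,0,0,0,-0.2,0,0.28,0,0,0,0,0,0,0.28,0,0,0,0,0,0,0.28])

```text
time: 27.32
ee_pos: [0.5878, -0.0535, 0.0831]
eef_rot: [0.455, 0.538, -0.469, 0.532]
ft_force: [0.4, -0.1, -0.1]
width: 0.0242
```

```bash
python3 st.py s33
```

```text
t 27.3667 local ee 0.035599507655561385 -0.1877628243963451 0.08316454205193936 w 0.02412005580050244 F [-0.8138 -0.1902 -1.2494]
needle 296.8023491659005 287.12232389072176 29 mm 16.489019398105583
```

View pics/s33.png

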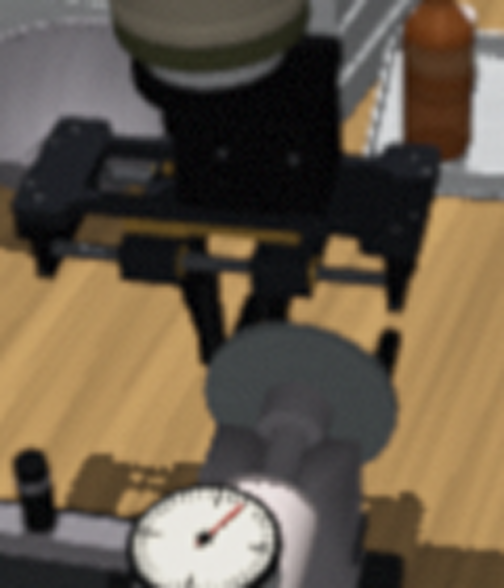

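```bash
python3 - <<'E'
from phase import *
U=lambda u,v:(190+u/4.2-.5,170+v/4.2-.5)
for q in((387,339),(388,336),(386,341)): print(fitphase([(1,*U(*q))],2.8,'side')[:2])
pn=fitphase([(1,*U(387,339))],2.8,'side')[0]
D=np.array([(23,10.08),(42,10.74),(62.5,11.78),(78.2,12.75),(109,14.48),(145.5,16.06),(pn,16.49)])
f=lambda p:p[0]+p[2]*np.cos(np.radians(D[:,0]-p[1]))-D[:,1]
for lo,hi in((3.4999,3.5001),(3,4.2)):
    r=least_squares(f,[12.8,168,3.5],bounds=([5,90,lo],[18,250,hi]));print(r.x,r.fun)
E
```

```text
(np.float64(166.75656539812013), array([-0.1962,  0.0013]))
(np.float64(168.98808761721554), array([-0.1966,  0.0008]))
(np.float64(165.2803661975276), array([-0.196 ,  0.0016]))
[ 13.026  173.2609   3.4999] [-0.0929 -0.0221  0.0054 -0.0327  0.0659  0.0631  0.0134]
[ 13.0833 174.6068   3.4252] [-0.0099  0.0245  0.0142 -0.049   0.0179  0.0159 -0.0136]
```

The fit gives the high spot at φ ≈ 173–175°, and the roll is at about 167° now. I'll bracket it by pushing pin 3 down from above with closed fingers, which presses the roll into the Vs.

arm_command(targets=[0,0,0,0,-0.2,0,0.28,0,0,0,-0.6,0,0,0.28,0,0,0,-0.8,0,0,0.28,0,0,0,-0.8,0,0,0.28,0,0,0,-0.8,0,0,0,0,0,0,-0.1,0.2,0,0,0,0,0,0,0,0,0,0,0,0,0,0,0,0], newtons=10)

```text
time: 28.03
ee_pos: [0.5878, -0.0528, 0.1639]
eef_rot: [0.455, 0.538, -0.469, 0.533]
ft_force: [0.2, -0.3, 0.5]
width: 0.0058
```

```bash
python3 st.py s34; python3 - <<'E'
from h import *
from fit import tf
g=np.load("g.npy")
delta(tf(g,[.036,-.186,.125])[0],down(.146))
E
```

```text
t 28.0833 local ee 0.035424126322221985 -0.18716335045261656 0.1634055721843433 w 0.003225601379019838 F [-0.5595  0.0813  0.1067]
needle 296.71910424772807 287.1597966560939 29 mm 16.484394680429336
rot units [0.0019 0.0084 0.0255] rows>= 0.16064520707285346 | shift now-axes [ 1.5351  0.0539 -0.0567] | after-rot axes [ 1.5362  0.023  -0.0465]
```

View pics/s34.png

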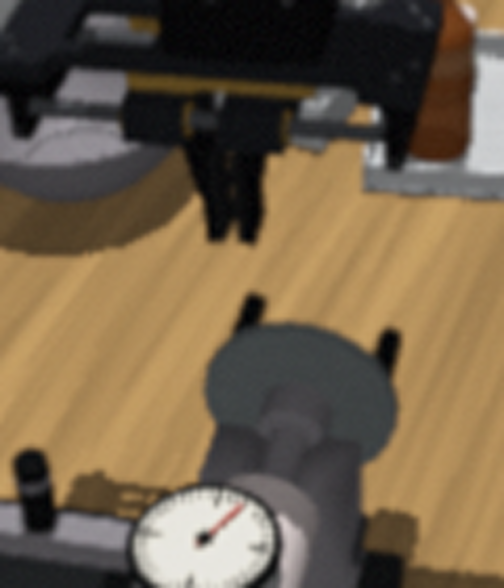

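arm_command(targets=[0,0.008,0.025,0.5,0.03,-0.05,0,0,0,0,0.6,0,0,0,0,0,0,0.3,0,0,0,0,0,0,0,0,0,0,0,0,0,0,0,0,0])

```text
time: 28.5
ee_pos: [0.5856, -0.0515, 0.1233]
eef_rot: [0.461, 0.537, -0.462, 0.534]
ft_force: [0.4, -0.4, 0.4]
width: 0.0002
```

```bash
python3 st.py s35;python3 - <<'E'
from phase import *
U=lambda u,v:(190+u/4.2-.5,170+v/4.2-.5)
print(fitphase([(2,*U(255,302)),(1,*U(388,337))],2.8,'side'))
E
```

```text
t 28.55 local ee 0.033653024933061784 -0.18558672314917474 0.12334896556643646 w 0.0006258641042738208 F [-0.4175  0.3716 -0.2629]
needle 296.76972155355213 287.1539178878197 29 mm 16.48720675297512
(np.float64(169.31289379871362), array([-0.1959,  0.0006]), array([-0.1086, -0.2194,  0.475 , -0.2725,  0.5481,  0.2965]))
```

View pics/s35.png

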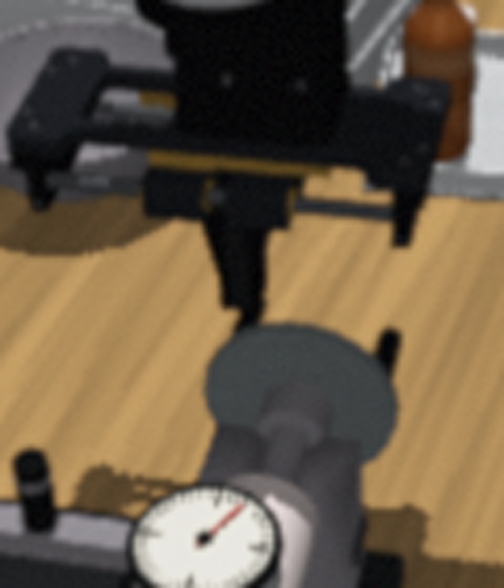

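arm_command(targets=[0,0,0,0.2,0,0,0,0,0,0,0.2,0,0,0,0,0,0,0.2,0,0,0,0,0,0,0,0,0,0])

```text
time: 28.88
ee_pos: [0.5902, -0.0511, 0.1113]
eef_rot: [0.463, 0.534, -0.46, 0.537]
ft_force: [-0.2, 0.3, 0.2]
width: 0.0008
```

```bash
python3 st.py s36
```

```text
t 28.9333 local ee 0.03828791959778313 -0.18569594483670906 0.11166706319576217 w 0.0003684998241081979 F [-1.0346  0.4388  0.2958]
needle 296.425353492769 287.2583651092013 30 mm 16.468075194042722
```

View pics/s36.png

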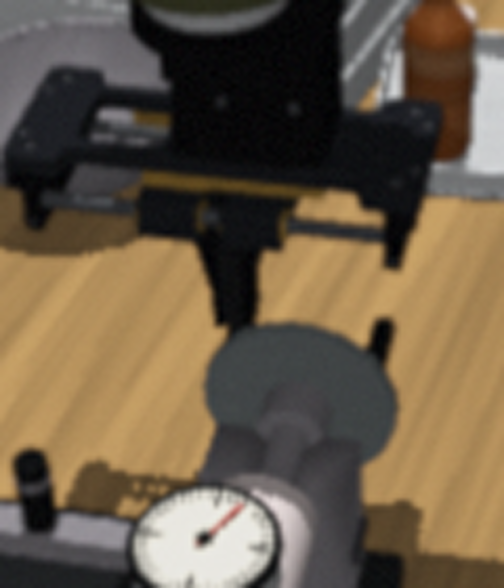

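At φ ≈ 181° the needle is 296.4°, against 296.8° at 169°, so the peak is about 174°. I'll move over and push pin 2 down slightly to come back about 7°.

arm_command(targets=[0,0,0,-0.6,0,0,0,0,0,0,-0.8,0,0,0,0,0,0,-0.4,-0.6,0,0,0,0,0,0,-0.9,0,0,0,0,0,0,-0.9,0,0,0,0,0,0,-0.6,0,0,0,0,0,0,0,0,0,0,0,0,0,0,0,0])

```text
time: 29.6
ee_pos: [0.5118, -0.0618, 0.1576]
eef_rot: [0.462, 0.535, -0.461, 0.536]
ft_force: [1.3, -0.5, 0.2]
width: 0.0003
```

```bash
python3 st.py s37; python3 - <<'E'
from h import *
from fit import tf
g=np.load("g.npy")
delta(tf(g,[-.038,-.186,.120])[0],down(.146))
E
```

```text
t 29.65 local ee -0.04059777007339393 -0.184796167663926 0.1575027266740497 w 0.000565416102788924 F [ 0.3159 -0.5862  0.3872]
needle 296.41483036666364 287.2541733784233 30 mm 16.46749057592576
rot units [ 0.0041 -0.001  -0.0025] rows>= 0.02565563490896042 | shift now-axes [1.5003 0.1008 0.0497] | after-rot axes [1.5001 0.1039 0.0481]
```

View pics/s37.png

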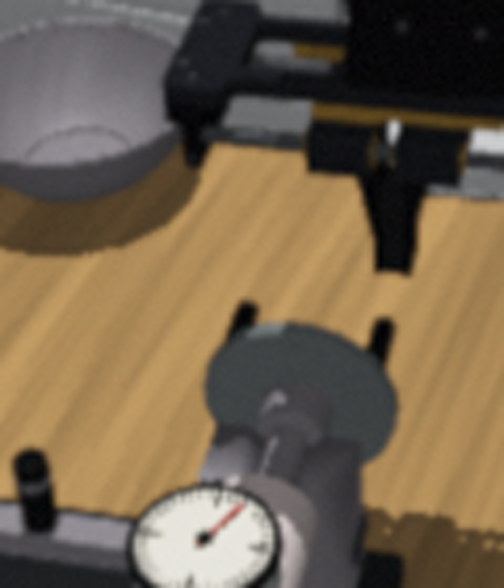

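arm_command(targets=[0,0,0,0.6,0.1,0.05,0,0,0,0,0.6,0,0,0,0,0,0,0.2,0,0,0,0,0,0,0,0,0,0,0,0,0,0,0,0,0])

```text
time: 30.07
ee_pos: [0.5185, -0.0611, 0.1221]
eef_rot: [0.463, 0.536, -0.459, 0.537]
ft_force: [-0.1, 0.3, -0.5]
width: 0.0001
```

```bash
python3 st.py s38;python3 - <<'E'
from phase import *
U=lambda u,v:(190+u/4.2-.5,170+v/4.2-.5)
print(fitphase([(2,*U(247,311)),(1,*U(382,325))],3,'side'))
E
```

```text
t 30.1167 local ee -0.034030475870019346 -0.18520832723104147 0.1222202546313479 w 0.0003750841340148539 F [-0.6503  0.5325  0.188 ]
needle 296.3851472358448 287.2690597663805 30 mm 16.46584151310249
(np.float64(181.26981143844253), array([-0.196 ,  0.0003]), array([-0.1074, -0.1672,  0.3314, -0.3252,  0.516 ,  0.1633]))
```

View pics/s38.png

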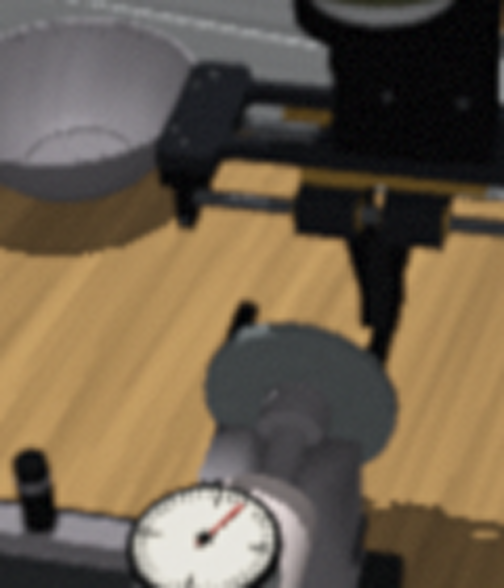

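arm_command(targets=[0,0,0,0.25,-0.1,0,0,0,0,0,0.2,0,0,0,0,0,0,0.05,0,0,0,0,0,0,0,0,0,0])

```text
time: 30.45
ee_pos: [0.5171, -0.0613, 0.11]
eef_rot: [0.463, 0.535, -0.459, 0.537]
ft_force: [0.5, 0.3, 0.1]
width: 0.0005
```

```bash
python3 st.py s39
```

```text
t 30.5 local ee -0.035460827711544754 -0.18519412745965075 0.11017571753271382 w 0.0006511827413439618 F [-0.3649  0.7953  0.8162]
needle 296.41140962417995 287.3269132690291 30 mm 16.467300534676664
```

View pics/s39.png

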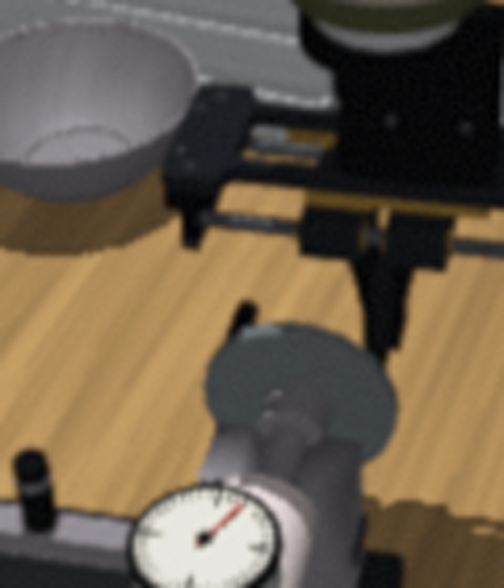

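arm_command(targets=[0,0,0,0.2,0,0,0,0,0,0,0.05,0,0,0,0,0,0,0,0,0,0])

```text
time: 30.75
ee_pos: [0.5175, -0.0615, 0.1045]
eef_rot: [0.463, 0.535, -0.459, 0.538]
ft_force: [-0.2, 0.5, 0.7]
width: 0.0001
```

```bash
python3 st.py s40
```

```text
t 30.8 local ee -0.035129905032435675 -0.18543968745545467 0.1045410778801093 w 0.00031388728995684743 F [0.2406 0.0127 1.0587]
needle 297.8790216689829 287.52614907723023 28 mm 16.548834537165718
```

View pics/s40.png

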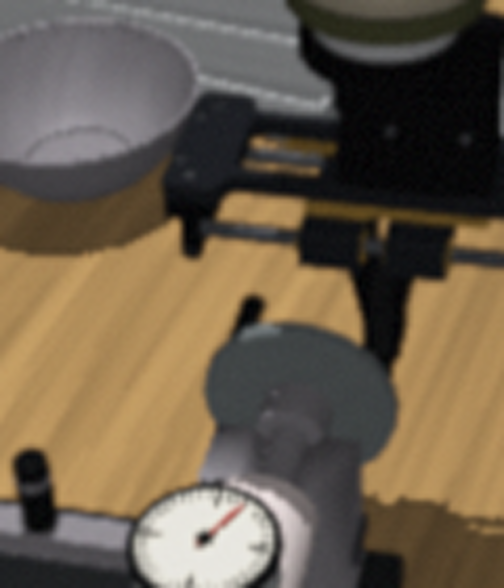

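The needle is at its maximum so far, 297.9°, with φ about 174°. Now I'll lift away and verify.

arm_command(targets=[0,0,0,-0.5,0,0,0,0,0,0,-0.8,0,0,0,0,0,0,-1,0,0,0,0,0,0,-1,0,0,0,0,0,0,-0.8,0,0.5,0,0,0,0,-0.5,0,0.9,0,0,0,0,0,0,0.9,0,0,0,0,0,0,0.9,0,0,0,0,0,0,0.5,0,0,0,0,0,0,0,0,0,0,0,0,0,0,0])

```text
time: 31.72
ee_pos: [0.5323, -0.1532, 0.2362]
eef_rot: [0.463, 0.534, -0.456, 0.541]
ft_force: [0.4, 1.5, -1.0]
width: 0.0004
```

```bash
python3 st.py s41; python3 look.py t41 top 75 105 295 265 3.6; python3 - <<'E'
from needle import *
print(angle(cv2.imread("pics/t41_full.png"),.172,'top'))
c=cv2.imread("pics/s41_full.png");cv2.imwrite("pics/s41f.png",c)
E
```

```text
t 31.7667 local ee -0.033840902511823714 -0.27822547374613155 0.23611680768184726 w 0.0007042324501313172 F [-0.7365  0.6508 -0.2098]
needle 298.3619059369849 287.45843264929977 27 mm 16.575661440943605
31.8167 [ 0.5322 -0.1525  0.2359] 0.0007762041031417571 [-0.1035 -0.0834 -0.0888]
(np.float64(298.66531866864216), np.float64(289.01684203070295), np.int64(13), array([-0.0025, -0.0073]), array([0.0056, 0.0008]))
```

View pics/s41.png

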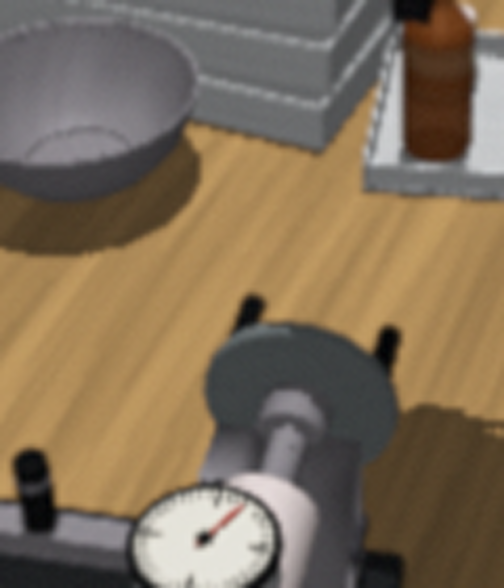

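View pics/t41.png

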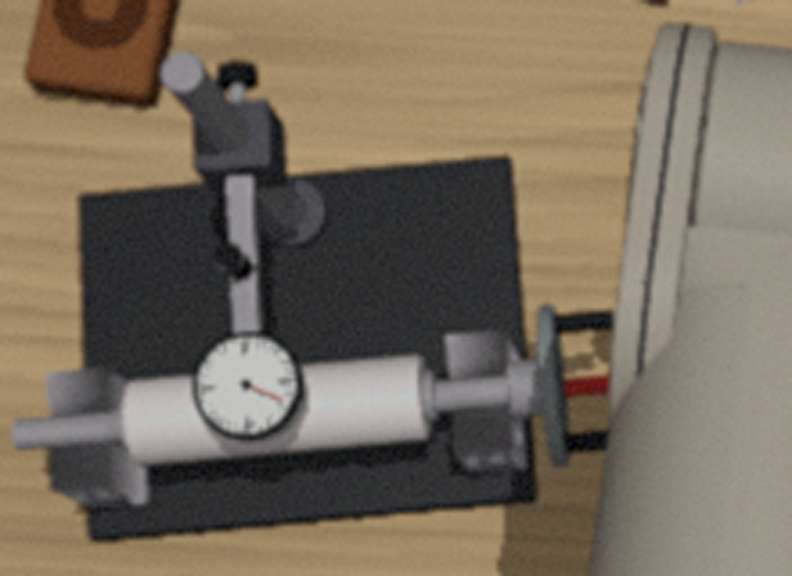

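View pics/s41f.png

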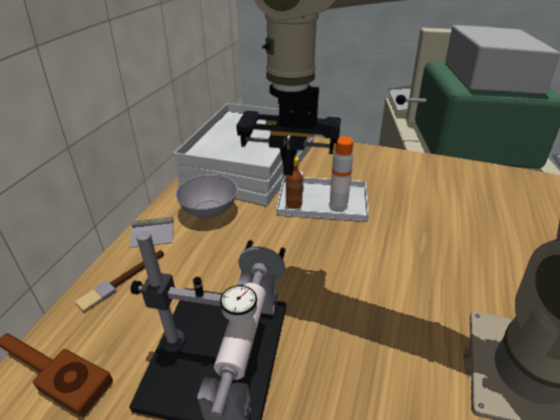

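```bash
python3 - <<'E'
from phase import *
U=lambda u,v:(190+u/4.2-.5,170+v/4.2-.5)
r=fitphase([(2,*U(252,304)),(1,*U(386,334))],3,'side');print(r)
D=np.array([(42,10.74),(61.2,11.78),(78.2,12.75),(169.3,16.487),(181.3,16.467),(r[0],16.575)])
f=lambda p:p[0]+3.5*np.cos(np.radians(D[:,0]-p[1]))-D[:,1]
q=least_squares(f,[12.8,168]);print(q.x,q.fun)
E
```

```text
(np.float64(172.44001961061022), array([-0.1958,  0.0007]), array([-0.0669, -0.1542,  0.5076, -0.3251,  0.5598,  0.3685]))
[ 13.0246 172.4675] [ 0.013  -0.025   0.0141  0.0322  0.0161 -0.0504]
```

```bash
python3 -c "
from bench import *
print(close_job())"
```

```text
the job is handed in; nothing more can be done
None
```

The job is handed in, in the order asked, at about 32 s of the 72 s. `close_job()` gives no verdict.

- **Can:** It stands upright in the empty -x half of the tray. The oil bottle was not touched.
- **Indicator:** I slid it down by the post until the plunger was pressed in about 10.8 mm, then let go. It stayed there.
- **Roll:** I turned it by the coupling pins to about 172–174° (red pin angle from straight up). A sinusoid fit to the readings puts the high spot at about 172–175°.
- **Needle:** It reads about 298° in both cameras, or 16.6 mm, which is the highest seated reading. It was lower on both sides: 16.49 mm at 169° and 16.47 mm at 181°. The highest reading at any time was about 17.0 mm, against the 20 mm stop.
- **Last look:** The roll appears seated in the Vs and the gripper is well clear.

Three things did not go to plan:
- **Gripper geometry:** In the pictures the fingertips sat about 25–35 mm higher than the stated tool geometry implies. My first closing on the can missed above the cap, and I worked with the observed offset after that.
- **Placing the can:** I pressed it onto the tray floor with about 37 N at the wrist before letting go.
- **Sideways pushes:** Two pushes on a pin, one reaching about 7 N, shifted the roll slightly in the Vs. I backed off each time, and the picture showed it seated again.

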